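Strip the terminal covers and secure them in the tote

ROBOT

A 7-joint arm with a two-finger parallel gripper is mounted at the origin on the work surface. World frame = base frame: x ahead of the robot, y to its left, z up, the work surface at z = 0. Lengths are in m, angles in rad, forces in N, time in s.
With the tool pointing down it reaches from about 0.35 to 0.9 m from the base axis. Payload 19.9 kg.
Tool frame: the origin (TCP) lies at the very end of the fingers, on their centre line; the grasp point (between the pads) lies 19 mm behind it; z points along the fingers, y is the line along which they close (so a half turn about z gives the same grasp; the last joint's range is limited). The gripper opens to 94 mm and grips with 3 to 60 N. Pads are 16 mm wide; open, the fingers measure 119 mm over their backs; the gripper's body (75 mm by 177 mm) begins 78 mm behind the grasp point.
Start: joints at [-1.246, 0.417, -0.01, 1.614, 0.005, 1.111, -0.053], TCP at [0.224, 0.584, 0.205] pointing down, gripper open.
Joint ranges: [-2.81, 2.81], [-0.39, 2.02], [-1.27, 1.25], [0.06, 2.57], [-1.19, 4.33], [0.19, 2], [-2.82, 2.82]. Speed limits (rad/s): [1.89, 1.89, 2.39, 2.39, 3.01, 3.01, 3.01].

INTERFACE

Orientations are given as [roll, pitch, yaw] about the fixed x, y, z axes, in that order (R = Rz(yaw) Ry(pitch) Rx(roll)).
In Python, from cell import robot, eyes, ticket gives the robot as it stands. The module is installed in compiled form; this text tells all that it offers.
- The arm moves only by the tool send_rows, never from a script. Its argument "steps" is a list of rows, each an object with "offset": the shift along the tool's x, y, z in units of 30 mm (1.0 is 30 mm), a list of three; "rot": the turn, a rotation vector about the tool's x, y, z in units of 8 degrees (1.0 is 8 degrees), a list of three; "jaw": the opening, from -1 (shut) to 1 (fully open). A call has 1 to 20 rows; each row shifts and turns the commanded pose from where the row before left it, along the tool's axes as they then stand; what a row does not reach is not made up. A row lasts 1/10 s, in which the tool goes at most 50 mm and 8.59 degrees, less where a joint would pass 70% of its speed; a pose out of reach is approached as far as the arm can. A call is refused whole if a number of a shift passes 1 or a number of a turn 1, either way. A call with a gripper value outside its range is refused whole. The fingers move at their own pace and stop on an object; the grip force is fixed at half the most. Time passes only in rows, so rows that do not move let the fingers close. It gives the time, the measured TCP pose, the force, the opening and the grip force at its end, in the units of the state.
- robot.get_state(): the state, without advancing time (a new reading comes with each control period).
- eyes.get_image(name): name is "scene" or "top"; returns a dict with "img" (384x512x3 uint8, red, green, blue), "range_z" (384x512 float32, m along the optical axis (not along the pixel's ray), 0 where there is no reading), "vertical_fov" (degrees; the focal length in pixels is half the picture's height over the tangent of half this angle, whatever the lens; pixels are square), "cx", "cy" (the principal point, pixels), "camera_from_world" (4x4, takes a point from world to camera coordinates). Camera axes: x right, y down, z forward; pixel columns grow to the right and rows downward; lengths in m; the calibration is good to about 2 mm. A picture is of the moment at which its call begins.
- ticket.sign_off(): hands the job in; it is judged then, once.
The state is a dict: "time": time; "joint_pos": joint angles; "qd": joint speeds; "tau": joint torques, N m; "ee_pos": TCP position; "tcp_rot": TCP orientation; "force": force on the tool from outside, world axes, zero at the start; "wrist_torque": the same for the moment, N m; "finger_gap": finger opening in m; "gripper_force": force on a finger pad.
Only numpy, scipy, OpenCV 4.12 (cv2) and the standard library are available. Lean on these libraries where they do the work, as an engineer would, in place of code of your own. Each camera call takes 0.05 s, during which the arm holds its last target. There are 200 camera calls.

TASK

Pick up the pry tool and lever every clip-on cover off the power unit with it (do not touch a cover with the gripper while it is still clipped on). Put all the covers in the yellow tote, and after that swing the tote's hold-down bar fully down into its catch; the pry tool must end lying flat on its blue mat. Leave the carton and the black cone housing where they are.

Things in the scene. Friction and masses are not known exactly. Their poses are not given: they have to be found in the camera images.
- chassis: grey sheet-metal power unit, fixed, 190 (x) x 280 (y) x 75 mm high, flat deck on top. Origin: centre of its underside; its front (blue filter, pry tabs) faces -x, to the robot. Three black terminal blocks, 62 (x) x 36 (y) x 28 mm high, stand on the deck at x = 0, y = +85, 0, -85 mm (bays 0, 1, 2). The deck's front edge (a good fulcrum) is at x = -95 mm, 38 mm in front of the tabs.
- cap0: clip-on cover of bay 0 (may be absent, its block then bare): grey cap, hollow below, 74 (x) x 54 (y) x 24 mm high, 80 g, held over the block by two sprung balls near its front with about 20 N. Origin: centre of its lower rim, 8 mm above the deck when clipped on; z up, -x to its pry tab. Once levered it stays tilted on the balls, tab 11 to 15 mm up, and lifts off by its long sides.
- cap0_lip (a point): middle of the lower front edge of cover 0's pry tab: a flat tongue 36 mm wide, 4 mm thick, out of the foot of the front wall from x = -37 to -57 mm in the cover's frame, underside level with the rim. The 8 mm gap under it goes on to the block's face at x = -31 mm. Raised about 12 mm, the cover springs past the balls.
- bay0_lip (a point): point fixed on the chassis where cap0_lip lies while cover 0 is clipped on: 8 mm above the deck
- cap1: clip-on cover of bay 1 (may be absent, its block then bare): grey cap, hollow below, 74 (x) x 54 (y) x 24 mm high, 80 g, held over the block by two sprung balls near its front with about 20 N. Origin: centre of its lower rim, 8 mm above the deck when clipped on; z up, -x to its pry tab. Once levered it stays tilted on the balls, tab 11 to 15 mm up, and lifts off by its long sides.
- cap1_lip (a point): middle of the lower front edge of cover 1's pry tab: a flat tongue 36 mm wide, 4 mm thick, out of the foot of the front wall from x = -37 to -57 mm in the cover's frame, underside level with the rim. The 8 mm gap under it goes on to the block's face at x = -31 mm. Raised about 12 mm, the cover springs past the balls.
- bay1_lip (a point): point fixed on the chassis where cap1_lip lies while cover 1 is clipped on: 8 mm above the deck
- cap2: clip-on cover of bay 2 (may be absent, its block then bare): grey cap, hollow below, 74 (x) x 54 (y) x 24 mm high, 80 g, held over the block by two sprung balls near its front with about 20 N. Origin: centre of its lower rim, 8 mm above the deck when clipped on; z up, -x to its pry tab. Once levered it stays tilted on the balls, tab 11 to 15 mm up, and lifts off by its long sides.
- cap2_lip (a point): middle of the lower front edge of cover 2's pry tab: a flat tongue 36 mm wide, 4 mm thick, out of the foot of the front wall from x = -37 to -57 mm in the cover's frame, underside level with the rim. The 8 mm gap under it goes on to the block's face at x = -31 mm. Raised about 12 mm, the cover springs past the balls.
- bay2_lip (a point): point fixed on the chassis where cap2_lip lies while cover 2 is clipped on: 8 mm above the deck
- pry_tool: flat pry tool, 230 mm long, 200 g: black handle 130 long, 26 wide, 22 mm high (x = -80 to +50 mm), and a flat steel blade 26 wide, 4.5 mm thick running on from it, flush with the handle's underside. Origin: on the underside below the handle, near the centre of mass, 150 mm behind the blade's tip; x points to the tip, z up. Lies flat on its mat at the start.
- pry_tip (a point): middle of the underside of the blade's tip edge (x = +150 mm in the tool's frame)
- mat: blue fabric mat fixed on the bench, 270 (x) x 160 (y) x 4 mm, the tool's place. Origin: centre of its underside
- tote: open yellow plastic tote fixed on the bench, outside 250 (x) x 190 (y) x 70 mm high, walls and floor 5 mm. Origin: centre of its underside. Its hold-down bar is hinged at the -y side, in the middle; the catch (two steel lugs 29 mm apart) stands at the middle of the +y side.
- bar (a joint): hold-down bar of the tote, flat steel strip 24 mm wide (tote x), 8 mm thick, 205 mm long: angle in rad, 0 = lying level across the tote's mouth, fully down between the lugs of the catch; about 1.57 = upright; it grows as it opens, up to 1.75. A stiff hinge: it stays where it is left.
- bar_grip (a point): point in the middle of the bar's thickness, 155 mm from its hinge (50 mm from its free end)
- bar_hinge (a point): point on the hinge line of the bar, in the tote's middle plane, 76 mm above the bench; the hinge line runs along the tote's x
- carton: cardboard box 70 x 120 x 70 mm, not part of the job. Origin: centre of its underside
- funnel: black plastic cone housing, 132 mm across the top, 95 mm high, not part of the job. Origin: centre of its underside
Things that resemble listed ones, but are neither listed nor needed, are in the scene too. What is shaped like the cap2 but green is not meant.

How it is judged:
By the outcome, as a careful person would: the job done as asked, in the order asked, and still so for the second after the job is handed in, with the robot touching nothing.
Of cap0, cap1, cap2 only 2 to 3 are there at a start; the rules pass over those that are not, and their reading is None.
At some moment in a run one of pry_tool may be knocked a few centimetres aside while the robot is not near it.
It also fails if it takes over 208 s, if anything falls off the work surface, if the arm or the gripper's body presses on something with over 40 N, if the wrist force passes 120 N, or if a joint passes its speed limit or range.

## Working session

There is one attempt and no reset: what is moved stays moved. The work goes in short steps, Python scripts to look and compute and a tool call to move; the robot and the scene stay as the last step left them, time stands still between calls to the robot, and variables do not carry over. Pictures are saved under pics/ and viewed, at most 14 in all, crops included, and the job is handed in when it is done.

Besides the shell and the picture viewer there is one more tool, called as name(argument=value, ...), one argument or row to a line, values as JSON. send_rows: Moves the arm, as the interface text tells. Its arguments: {"type":"object","properties":{"steps":{"type":"array"}},"required":["steps"]}

```bash
mkdir -p pics
cat > h.py <<'E'
import numpy as np,cv2
from cell import robot,eyes,ticket
from scipy.spatial.transform import Rotation as R
def get(n):
    d=eyes.get_image(n);im=d["img"];z=d["range_z"]
    f=im.shape[0]/2/np.tan(np.radians(d["vertical_fov"])/2)
    v,u=np.mgrid[:im.shape[0],:im.shape[1]]
    P=np.stack([(u-d["cx"])/f*z,(v-d["cy"])/f*z,z],-1)
    T=np.linalg.inv(d["camera_from_world"])
    W=P@T[:3,:3].T+T[:3,3]; W[z==0]=np.nan
    return im,W,d
def save(n,im,s=1.5):
    cv2.imwrite('pics/'+n,cv2.cvtColor(cv2.resize(im,None,fx=s,fy=s,interpolation=cv2.INTER_CUBIC),cv2.COLOR_RGB2BGR))
E
python3 - <<'E'
from h import *
for n in("scene","top"):
    im,W,d=get(n);save(n+'0.png',im);np.savez(n+'0.npz',im=im,W=W)
    print(n,np.linalg.inv(d["camera_from_world"])[:3,3],d["vertical_fov"])
s=robot.get_state();print(s["ee_pos"],s["tcp_rot"],s["finger_gap"],s["force"])
E
```

```text
scene [ 1.34178946 -0.4010679   0.68120508] 54.23665689495558
top [ 0.48641837 -0.03071282  1.08390571] 53.189759197399496
[0.22344825 0.58333261 0.20487968] [-3.14048817e+00  9.32812604e-05  2.77579953e+00] 0.0939790351520584 [0.18629118 0.07318618 0.28531502]
```

View pics/scene0.png

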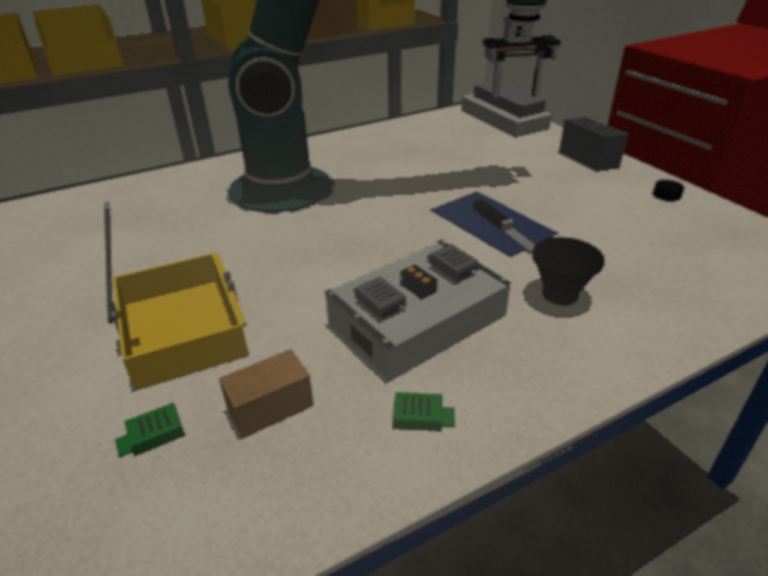

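View pics/top0.png

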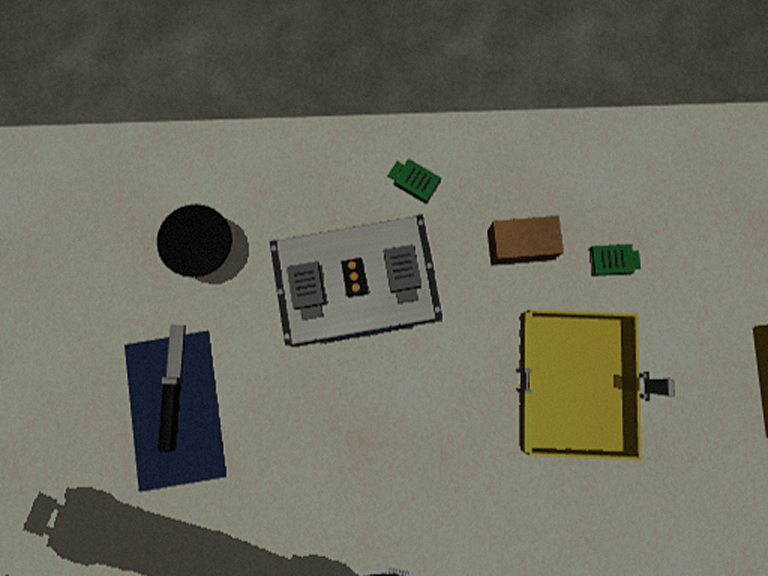

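The top view shows covers on bay 0 (px ~307,285, left) and bay 2 (~401,268). Bay 1 (~354,277) is bare. The tool is at (172,390) on its mat, the tote at (582,385) with its bar upright at (657,386). Look-alikes for the covers are the two green caps at (415,180) and (613,260), both excluded. The dark box by the cabinet in the scene view is also not the tool.

```bash
cat > m.py <<'E'
from h import *
def rect(P):
    c,s,a=cv2.minAreaRect((P[:,:2]*1000).astype(np.float32)); return np.round(c,1),np.round(s,1),round(a,2)
E
python3 - <<'E'
from m import *
D=np.load('top0.npz');im=D['im'].astype(int);W=D['W']
def reg(u0,v0,u1,v1,z0,z1,col=None):
    m=np.zeros(W.shape[:2],bool);m[int(v0/1.5):int(v1/1.5),int(u0/1.5):int(u1/1.5)]=1
    m&=(W[...,2]>z0)&(W[...,2]<z1)
    if col is not None:m&=col
    # remove edge speckle
    m=cv2.morphologyEx(m.astype(np.uint8),cv2.MORPH_OPEN,np.ones((2,2)))>0
    return W[m]
def show(n,P):
    print(n,len(P),'medz',np.round(np.median(P[:,2])*1000,1),'mean',np.round(P.mean(0)*1000,1),rect(P))
show('deck',reg(255,200,455,360,.065,.12))
show('cap0',reg(280,250,335,330,.098,.12));show('cap2',reg(375,235,425,310,.098,.12))
show('tab0',reg(295,300,330,330,.079,.095));show('tab2',reg(390,285,425,310,.079,.095))
show('blk1',reg(335,250,375,305,.095,.12))
show('handle',reg(150,370,195,460,.018,.035))
show('tool',reg(150,310,195,460,.0065,.035))
show('blade',reg(150,310,195,372,.0065,.014))
R_,G,B=im[...,0],im[...,1],im[...,2]
show('mat',reg(110,320,240,500,-.01,.05,(B>R_+20)))
show('tote',reg(500,290,645,470,.055,.085))
show('bar',reg(640,350,700,420,.09,.4))
show('lug',reg(505,360,535,400,.071,.12))
show('carton',reg(480,205,570,270,.06,.08)); show('funnel',reg(150,195,240,285,.08,.11))
P=reg(380,450,420,470,-.02,.02);print('bench z',np.median(P[:,2]))
h=reg(150,370,195,460,.018,.035)[:,:2];h-=h.mean(0);print('handle axis',np.degrees(np.arctan2(*np.linalg.svd(h)[2][0][::-1])))
b=reg(150,310,195,460,.0065,.035)[:,:2];b=b-b.mean(0);print('tool axis',np.degrees(np.arctan2(*np.linalg.svd(b)[2][0][::-1])))
p=reg(640,350,700,420,.09,.4);print('bar top',p[p[:,2]>p[:,2].max()-.01].mean(0),p[:,2].max(),p[:,2].min())
S=np.load('scene0.npz');Ws=S['W'];q=Ws[130:220,65:78].reshape(-1,3);q=q[(q[:,2]>.08)&(q[:,2]<.4)&(q[:,0]<.6)];
for z in np.arange(.08,.32,.03):
    k=q[abs(q[:,2]-z)<.015]; 
    if len(k):print(round(z,2),np.median(k,0).round(4))
c=cv2.resize(im[205:305,80:160].astype(np.uint8),None,fx=5,fy=5,interpolation=cv2.INTER_CUBIC)
d=cv2.resize(im[150:235,175:300].astype(np.uint8),None,fx=5,fy=5,interpolation=cv2.INTER_CUBIC)
e=np.zeros((500,1025,3),np.uint8);e[:500,:400]=c;e[:425,400:1025]=d;save('crop.png',e,.78)
E
```

```text
deck 7350 medz nan mean [nan nan nan] (array([661.3,  26.1]), array([201.1, 288.5]), 9.39)
cap0 601 medz nan mean [nan nan nan] (array([638.2, 114.6]), array([73.2, 53.6]), 8.5)
cap2 594 medz nan mean [nan nan nan] (array([665.4, -56.1]), array([75.3, 56.3]), 8.33)
tab0 112 medz nan mean [nan nan nan] (array([592.4, 106.3]), array([20.4, 34.9]), 7.77)
tab2 109 medz nan mean [nan nan nan] (array([616.9, -62.9]), array([20.5, 36.9]), 10.17)
blk1 329 medz 102.3 mean [649.7  28.4 100.4] (array([653.3,  29.6]), array([64. , 36.3]), 8.89)
handle 490 medz nan mean [nan nan nan] (array([419.1, 377.7]), array([ 25. , 133.9]), 86.47)
tool 776 medz nan mean [nan nan nan] (array([467.9, 374.4]), array([ 24.7, 231.7]), 86.3)
blade 204 medz nan mean [nan nan nan] (array([540.5, 370.9]), array([25.4, 83. ]), 84.22)
mat 4562 medz nan mean [nan nan nan] (array([428.9, 371.6]), array([267.5, 155. ]), 8.7)
tote 1323 medz 68.1 mean [ 452.3 -358.2   54.9] (array([ 450.2, -374.5]), array([241.7, 262.6]), 87.69)
bar 193 medz 210.3 mean [ 450.2 -440.9  186.6] (array([ 444.5, -480.8]), array([141.9,  30.2]), 86.62)
lug 37 medz 85.1 mean [ 460.9 -266.1   70.9] (array([ 461.3, -273.1]), array([35.4, 41.4]), 83.27)
carton 1153 medz nan mean [nan nan nan] (array([ 721.5, -299.8]), array([ 79.5, 145.8]), 10.43)
funnel 1889 medz nan mean [nan nan nan] (array([714.3, 306.2]), array([ 81.9, 141.7]), 47.15)
bench z nanTraceback (most recent call last):
  File "<stdin>", line 26, in <module>
    u, s, vh = gufunc(a, signature=signature)
               ~~~~~~^^^^^^^^^^^^^^^^^^^^^^^^
    raise LinAlgError("SVD did not converge")
numpy.linalg.LinAlgError: SVD did not converge
```

Run:
```python
from m import *
D=np.load('top0.npz');im=D['im'].astype(int);W=D['W'];Z=np.nan_to_num(W[...,2],nan=-9)
def reg(u0,v0,u1,v1,z0,z1,col=None):
    m=np.zeros(W.shape[:2],bool);m[int(v0/1.5):int(v1/1.5),int(u0/1.5):int(u1/1.5)]=1
    m&=(Z>z0)&(Z<z1)
    if col is not None:m&=col
    m&=cv2.morphologyEx(m.astype(np.uint8),cv2.MORPH_OPEN,np.ones((3,3)))>0
    return W[m]
def ax(P):
    h=P[:,:2]-P[:,:2].mean(0);return round(np.degrees(np.arctan2(*np.linalg.svd(h,full_matrices=False)[2][0][::-1])),2)
def show(n,P):
    print(n,len(P),'medz',np.round(np.median(P[:,2])*1000,1),'mean',np.round(P.mean(0)*1000,1),rect(P),ax(P))
show('deck',reg(255,200,455,360,.065,.12))
show('cap0',reg(280,250,335,330,.098,.12));show('cap2',reg(375,235,425,310,.098,.12))
show('tab0',reg(295,300,330,330,.079,.095));show('tab2',reg(390,285,425,310,.079,.095))
show('blk1',reg(335,250,375,305,.095,.12))
show('handle',reg(150,370,195,460,.018,.035))
show('tool',reg(150,310,195,460,.0065,.035))
R_,G,B=im[...,0],im[...,1],im[...,2]
show('mat',reg(110,320,240,500,-.01,.05,(B>R_+20)))
show('tote',reg(500,290,645,470,.06,.08))
show('carton',reg(480,205,570,270,.06,.08)); show('funnel',reg(150,195,240,285,.08,.11))
P=reg(300,400,500,470,-.02,.02);print('bench z',np.median(P[:,2]))
p=reg(640,350,700,420,.09,.4);print('bar top',p[p[:,2]>p[:,2].max()-.01].mean(0),p[:,2].max())
Ws=np.load('scene0.npz')['W'];q=Ws[130:220,65:78].reshape(-1,3);q=q[(q[:,2]>.08)&(q[:,2]<.4)&(q[:,0]<.6)]
for z in np.arange(.08,.32,.03):
    k=q[abs(q[:,2]-z)<.015]
    if len(k):print(round(z,2),np.median(k,0).round(4))
c=cv2.resize(im[205:305,80:160].astype(np.uint8),None,fx=5,fy=5,interpolation=cv2.INTER_CUBIC)
d=cv2.resize(im[140:235,175:300].astype(np.uint8),None,fx=5,fy=5,interpolation=cv2.INTER_CUBIC)
e=np.zeros((500,1025,3),np.uint8);e[:500,:400]=c;e[:475,400:1025]=d;save('crop.png',e,.78)
```

```text
deck 7346 medz 75.5 mean [649.6  30.8  81.6] (array([652.9,  31.2]), array([190.7, 280.2]), 8.35) 98.46
cap0 599 medz 106.5 mean [639.5 114.8 106.5] (array([640.1, 115. ]), array([74.2, 54.1]), 7.56) -173.34
cap2 594 medz 106.6 mean [664.1 -52.8 106.5] (array([665.2, -52.9]), array([74.3, 54. ]), 8.37) -171.73
tab0 112 medz 86.9 mean [593.9 108.3  86.9] (array([594.1, 108.1]), array([20.4, 35.6]), 8.46) 97.15
tab2 101 medz 86.3 mean [620.  -59.1  86.5] (array([618.9, -59.8]), array([19.8, 35.8]), 8.61) 104.53
blk1 327 medz 102.7 mean [652.2  30.8 102.7] (array([652.7,  31. ]), array([62.2, 35.6]), 8.42) -170.99
handle 482 medz 25.5 mean [424.  377.6  25.3] (array([423.4, 378.9]), array([ 27.3, 130.5]), 87.24) 177.26
tool 680 medz 24.1 mean [446.6 376.1  21. ] (array([471.8, 376. ]), array([ 27.9, 227.4]), 86.97) 178.77
mat 4553 medz 3.8 mean [423.9 372.9   3.8] (array([432. , 374.7]), array([266.6, 160. ]), 8.22) -170.28
tote 1001 medz 68.8 mean [ 451.7 -343.7   68.3] (array([ 458.3, -358.1]), array([199.9, 250.5]), 86.05) -99.45
carton 1147 medz 69.3 mean [ 719.7 -281.6   69.1] (array([ 720.9, -282.6]), array([ 70.8, 120.9]), 3.22) 93.1
funnel 1885 medz 94.6 mean [726.9 312.5  94.5] (array([727.7, 313. ]), array([129.8, 129.5]), 1.78) -130.19
bench z -0.00036331896043995116
bar top [ 0.45443087 -0.41352124  0.27266768] 0.2764313160108809
0.08 [ 0.4621 -0.4626  0.0843]
0.11 [ 0.4614 -0.4573  0.11  ]
0.14 [ 0.4621 -0.4506  0.1399]
0.17 [ 0.4623 -0.4423  0.1709]
0.2 [ 0.4634 -0.4337  0.201 ]
0.23 [ 0.4633 -0.4254  0.2308]
0.26 [ 0.4628 -0.417   0.2641]
0.29 [ 0.4571 -0.4143  0.2753]
```

View pics/crop.png

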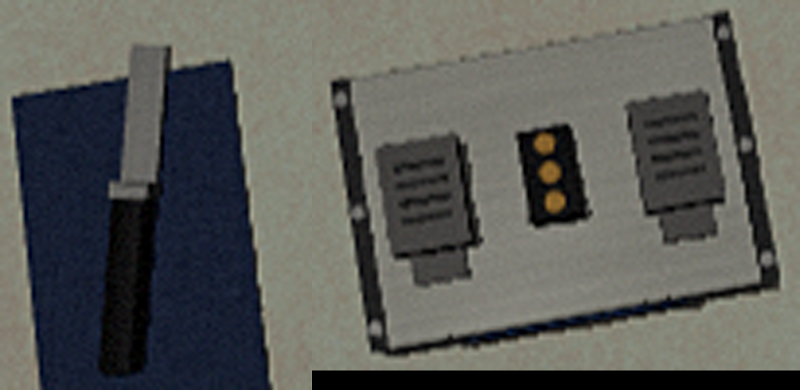

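Chassis centre is (653,31), yaw 8.4°. Both covers agree with the drawing to within 1 mm. The tool handle is at (423,378), axis -2.7°, lying at the correct height. Next I plan the grasp.

```bash
cat > plan.py <<'E'
import sys
from h import *
def plan(pos,rpy=None,s=None):
    s=s or robot.get_state(); Rc=R.from_euler('xyz',s["tcp_rot"]); Rt=R.from_euler('xyz',rpy) if rpy is not None else Rc
    rv=np.degrees((Rc.inv()*Rt).as_rotvec())/8; d=Rt.inv().apply(np.array(pos)-s["ee_pos"])/.03
    print('rot(tot,units)',rv.round(2),' then offset(tot,units)',d.round(2))
if __name__=='__main__':
    a=[float(x) for x in sys.argv[1:]]; plan(a[:3],a[3:] or None)
    s=robot.get_state(); print(np.round(s["ee_pos"],4),np.round(s["tcp_rot"],4),np.round(s["force"],1),round(s["finger_gap"],4),np.round(s["joint_pos"],2),round(s["time"],1))
E
python3 plan.py .4484 .3774 .12 3.14159 0 3.094
```

```text
rot(tot,units) [-0.01 -0.   -2.28]  then offset(tot,units) [-7.82 -6.5   2.83]
[0.2234 0.5833 0.2049] [-3.1405e+00  1.0000e-04  2.7758e+00] [0.2 0.1 0.3] 0.094 [-1.25  0.42 -0.01  1.61  0.    1.11 -0.05] 0.1
```

send_rows(
  steps=[
    {"offset": [0, 0, 0], "rot": [0, 0, -0.76], "jaw": 1},
    {"offset": [0, 0, 0], "rot": [0, 0, -0.76], "jaw": 1},
    {"offset": [0, 0, 0], "rot": [0, 0, -0.76], "jaw": 1},
    {"offset": [-0.78, -0.65, 0.28], "rot": [0, 0, 0], "jaw": 1},
    {"offset": [-0.78, -0.65, 0.28], "rot": [0, 0, 0], "jaw": 1},
    {"offset": [-0.78, -0.65, 0.28], "rot": [0, 0, 0], "jaw": 1},
    {"offset": [-0.78, -0.65, 0.28], "rot": [0, 0, 0], "jaw": 1},
    {"offset": [-0.78, -0.65, 0.28], "rot": [0, 0, 0], "jaw": 1},
    {"offset": [-0.78, -0.65, 0.28], "rot": [0, 0, 0], "jaw": 1},
    {"offset": [-0.78, -0.65, 0.28], "rot": [0, 0, 0], "jaw": 1},
    {"offset": [-0.78, -0.65, 0.28], "rot": [0, 0, 0], "jaw": 1},
    {"offset": [-0.78, -0.65, 0.28], "rot": [0, 0, 0], "jaw": 1},
    {"offset": [-0.78, -0.65, 0.28], "rot": [0, 0, 0], "jaw": 1},
    {"offset": [0, 0, 0], "rot": [0, 0, 0], "jaw": 1},
    {"offset": [0, 0, 0], "rot": [0, 0, 0], "jaw": 1},
  ],
)

```text
time: 1.6
ee_pos: [0.448, 0.3774, 0.1211]
tcp_rot: [-3.141, -0.001, 3.093]
force: [-0.2, 0.3, 0.4]
finger_gap: 0.0938
gripper_force: 0.0
```

```bash
python3 plan.py .4484 .3774 .007 3.14159 0 3.094
python3 - <<'E'
from m import *
im,W,d=get('scene')  # tool unmoved?
o=np.load('scene0.npz');dz=np.abs(im.astype(int)-o['im']).sum(-1)
print('changed px in mat area',(dz[120:180,280:380]>90).sum())
save('s1.png',im[90:210,230:430],3)
E
```

```text
rot(tot,units) [-0.   -0.   -0.01]  then offset(tot,units) [-0.01  0.    3.8 ]
[0.448  0.3774 0.1211] [-3.1410e+00 -7.0000e-04  3.0931e+00] [-0.2  0.3  0.4] 0.0938 [-0.77  0.44  0.02  1.79 -0.01  0.91  0.78] 1.6
changed px in mat area 831
```

View pics/s1.png

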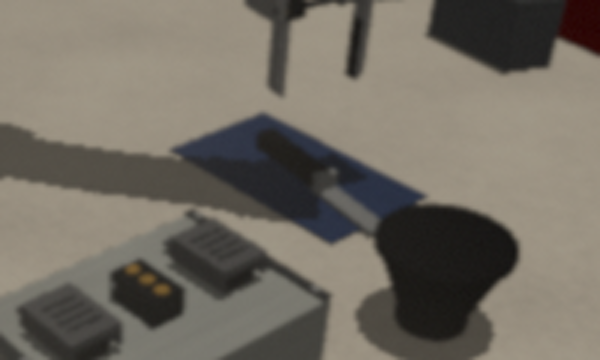

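The scene crop shows the tool unmoved: handle end at (268,140), collar at (325,180). The open fingers are above it. I descend and grip.

send_rows(
  steps=[
    {"offset": [0, 0, 0.6], "rot": [0, 0, 0], "jaw": 1},
    {"offset": [0, 0, 0.6], "rot": [0, 0, 0], "jaw": 1},
    {"offset": [0, 0, 0.6], "rot": [0, 0, 0], "jaw": 1},
    {"offset": [0, 0, 0.6], "rot": [0, 0, 0], "jaw": 1},
    {"offset": [0, 0, 0.6], "rot": [0, 0, 0], "jaw": 1},
    {"offset": [0, 0, 0.4], "rot": [0, 0, 0], "jaw": 1},
    {"offset": [0, 0, 0.4], "rot": [0, 0, 0], "jaw": 1},
    {"offset": [0, 0, 0], "rot": [0, 0, 0], "jaw": 1},
    {"offset": [0, 0, 0], "rot": [0, 0, 0], "jaw": -1},
    {"offset": [0, 0, 0], "rot": [0, 0, 0], "jaw": -1},
    {"offset": [0, 0, 0], "rot": [0, 0, 0], "jaw": -1},
    {"offset": [0, 0, 0], "rot": [0, 0, 0], "jaw": -1},
    {"offset": [0, 0, 0], "rot": [0, 0, 0], "jaw": -1},
    {"offset": [0, 0, 0], "rot": [0, 0, 0], "jaw": -1},
    {"offset": [0, 0, 0], "rot": [0, 0, 0], "jaw": -1},
    {"offset": [0, 0, 0], "rot": [0, 0, 0], "jaw": -1},
  ],
)

```text
time: 3.25
ee_pos: [0.448, 0.3777, 0.0074]
tcp_rot: [-3.141, -0.0, 3.094]
force: [0.2, -0.5, -0.4]
finger_gap: 0.0335
gripper_force: 0.0
```

send_rows(
  steps=[
    {"offset": [0, 0, 0], "rot": [0, 0, 0], "jaw": -1},
    {"offset": [0, 0, 0], "rot": [0, 0, 0], "jaw": -1},
    {"offset": [0, 0, 0], "rot": [0, 0, 0], "jaw": -1},
    {"offset": [0, 0, 0], "rot": [0, 0, 0], "jaw": -1},
    {"offset": [0, 0, 0], "rot": [0, 0, 0], "jaw": -1},
  ],
)

```text
time: 3.75
ee_pos: [0.4481, 0.3778, 0.0074]
tcp_rot: [-3.142, 0.0, 3.094]
force: [-1.1, 1.0, -1.2]
finger_gap: 0.0258
gripper_force: 30.0
```

send_rows(
  steps=[
    {"offset": [0, 0, -0.5], "rot": [0, 0, 0], "jaw": -1},
    {"offset": [0, 0, -1], "rot": [0, 0, 0], "jaw": -1},
    {"offset": [0, 0, -1], "rot": [0, 0, 0], "jaw": -1},
    {"offset": [0, 0, -1], "rot": [0, 0, 0], "jaw": -1},
    {"offset": [0, 0, -1], "rot": [0, 0, 0], "jaw": -1},
    {"offset": [0, 0, -0.5], "rot": [0, 0, 0], "jaw": -1},
    {"offset": [0, 0, 0], "rot": [0, 0, 0], "jaw": -1},
  ],
)

```text
time: 4.45
ee_pos: [0.4487, 0.3783, 0.1596]
tcp_rot: [3.139, 0.002, 3.094]
force: [-0.1, -0.4, -2.4]
finger_gap: 0.0257
gripper_force: 30.0
```

```bash
python3 plan.py .4278 .0838 .15 3.14159 0 3.2882
```

```text
rot(tot,units) [ 0.01  0.02 -1.39]  then offset(tot,units) [ 2.12 -9.61  0.32]
[0.4487 0.3783 0.1596] [3.1393e+00 2.4000e-03 3.0940e+00] [-0.1 -0.4 -2.4] 0.0257 [-0.77  0.39  0.03  1.76 -0.01  0.98  0.78] 4.5
```

send_rows(
  steps=[
    {"offset": [0, 0, 0], "rot": [0, 0, -0.7], "jaw": -1},
    {"offset": [0, 0, 0], "rot": [0, 0, -0.69], "jaw": -1},
    {"offset": [0.2, -0.9, 0.03], "rot": [0, 0, 0], "jaw": -1},
    {"offset": [0.2, -0.9, 0.03], "rot": [0, 0, 0], "jaw": -1},
    {"offset": [0.2, -0.9, 0.03], "rot": [0, 0, 0], "jaw": -1},
    {"offset": [0.2, -0.9, 0.03], "rot": [0, 0, 0], "jaw": -1},
    {"offset": [0.2, -0.9, 0.03], "rot": [0, 0, 0], "jaw": -1},
    {"offset": [0.2, -0.9, 0.03], "rot": [0, 0, 0], "jaw": -1},
    {"offset": [0.2, -0.9, 0.03], "rot": [0, 0, 0], "jaw": -1},
    {"offset": [0.2, -0.9, 0.03], "rot": [0, 0, 0], "jaw": -1},
    {"offset": [0.2, -0.9, 0.03], "rot": [0, 0, 0], "jaw": -1},
    {"offset": [0.2, -0.9, 0.03], "rot": [0, 0, 0], "jaw": -1},
    {"offset": [0.1, -0.6, 0.03], "rot": [0, 0, 0], "jaw": -1},
    {"offset": [0, 0, 0], "rot": [0, 0, 0], "jaw": -1},
    {"offset": [0, 0, 0], "rot": [0, 0, 0], "jaw": -1},
  ],
)

```text
time: 5.95
ee_pos: [0.4273, 0.0836, 0.1467]
tcp_rot: [-3.141, -0.001, -2.995]
force: [0.3, 0.3, -1.7]
finger_gap: 0.0255
gripper_force: 30.0
```

```bash
cat > tool.py <<'E'
from m import *
# blade seen in hand (top view): fit in TCP frame
def blade():
    s=robot.get_state();Rc=R.from_euler('xyz',s["tcp_rot"])
    im,W,d=get('top');L=Rc.inv().apply((W.reshape(-1,3)-s["ee_pos"])) # tool x ~ backwards
    L[:,0]*=-1
    m=(L[:,0]>.046)&(L[:,0]<.16)&(abs(L[:,1])<.03)&(abs(L[:,2])<.03)
    P=L[m];k=P[:,0]<np.inf
    print('blade n',len(P),'tip fwd',np.sort(P[:,0])[-8:].round(4)[[0,4,7]])
    for a in np.arange(.05,.15,.02):
        q=P[(P[:,0]>a)&(P[:,0]<a+.02)]
        if len(q):print('fwd %.2f'%a,'down z med %.4f'%np.median(q[:,2]),'lat min/max',q[:,1].min().round(4),q[:,1].max().round(4))
    return im
if __name__=='__main__':
    im=blade();save('blade.png',im)
E
python3 tool.py; python3 plan.py .4278 .0838 .15 3.14159 0 3.2882
```

```text
blade n 318 tip fwd [0.1381 0.1387 0.1394]
fwd 0.05 down z med 0.0002 lat min/max -0.0132 -0.0098
fwd 0.07 down z med -0.0010 lat min/max -0.0131 0.0127
fwd 0.09 down z med -0.0006 lat min/max -0.0132 0.0131
fwd 0.11 down z med -0.0002 lat min/max -0.0129 0.0127
fwd 0.13 down z med -0.0008 lat min/max -0.0132 0.0121
rot(tot,units) [-0.   -0.01  0.  ]  then offset(tot,units) [-0.01 -0.01 -0.1 ]
[0.4274 0.0841 0.1469] [-3.1414e+00 -1.1000e-03 -2.9946e+00] [ 0.8 -0.2 -1.3] 0.026 [-0.38  0.15  0.13  2.13 -0.03  0.87  1.48] 6.0
```

send_rows(
  steps=[
    {"offset": [0, 0, 0.6], "rot": [0, 0, 0], "jaw": -1},
    {"offset": [0, 0, 0.6], "rot": [0, 0, 0], "jaw": -1},
    {"offset": [0, 0, 0.6], "rot": [0, 0, 0], "jaw": -1},
    {"offset": [0, 0, 0.4], "rot": [0, 0, 0], "jaw": -1},
    {"offset": [0, 0, 0], "rot": [0, 0, 0], "jaw": -1},
    {"offset": [0, 0, 0], "rot": [0, 0, 0], "jaw": -1},
  ],
)

```text
time: 6.6
ee_pos: [0.4279, 0.0839, 0.0817]
tcp_rot: [-3.141, -0.0, -2.994]
force: [0.1, 0.4, -1.9]
finger_gap: 0.0258
gripper_force: 30.0
```

```bash
python3 plan.py .4674 .0897 .0806 3.14159 0 3.2882;python3 -c "
from tool import *
blade()"
```

```text
rot(tot,units) [-0. -0.  0.]  then offset(tot,units) [-1.33 -0.    0.04]
[0.4279 0.0839 0.0817] [-3.1415e+00 -3.0000e-04 -2.9945e+00] [ 0.1  0.4 -1.9] 0.0258 [-0.37  0.26  0.12  2.18 -0.05  0.7   1.5 ] 6.6
blade n 575 tip fwd [0.1592 0.1598 0.16  ]
fwd 0.05 down z med -0.0004 lat min/max -0.0129 0.0107
fwd 0.07 down z med -0.0003 lat min/max -0.0129 0.0133
fwd 0.09 down z med -0.0008 lat min/max -0.0132 0.0128
fwd 0.11 down z med 0.0021 lat min/max -0.0296 0.0298
fwd 0.13 down z med 0.0066 lat min/max -0.0299 0.03
```

send_rows(
  steps=[
    {"offset": [0, 0, 0.04], "rot": [0, 0, 0], "jaw": -1},
    {"offset": [-0.3, 0, 0], "rot": [0, 0, 0], "jaw": -1},
    {"offset": [-0.3, 0, 0], "rot": [0, 0, 0], "jaw": -1},
    {"offset": [-0.3, 0, 0], "rot": [0, 0, 0], "jaw": -1},
    {"offset": [-0.2, 0, 0], "rot": [0, 0, 0], "jaw": -1},
    {"offset": [-0.2, 0, 0], "rot": [0, 0, 0], "jaw": -1},
    {"offset": [0, 0, 0], "rot": [0, 0, 0], "jaw": -1},
    {"offset": [0, 0, 0], "rot": [0, 0, 0], "jaw": -1},
  ],
)

```text
time: 7.45
ee_pos: [0.4662, 0.0893, 0.0802]
tcp_rot: [-3.141, -0.0, -2.995]
force: [-1.0, 0.0, -1.3]
finger_gap: 0.026
gripper_force: 30.0
```

```bash
python3 -c "
from h import *
s=robot.get_state();print(s['ee_pos'],s['force'],s['wrist_torque'])
im,W,d=get('scene');save('s2.png',im[140:260,210:350],5)"
```

```text
[0.46620956 0.08926967 0.08023986] [-0.98533686  0.04229666 -1.30158664] [ 0.02111323  0.04894652 -0.01118444]
```

View pics/s2.png

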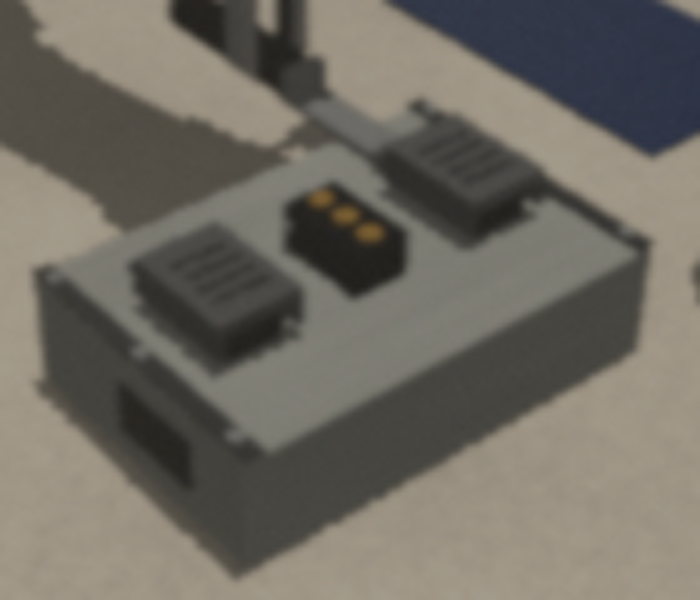

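The blade is under cover 0's tab (crop ~375,145) with no contact force. I lever about the deck edge in steps.

send_rows(
  steps=[
    {"offset": [0, 0, 0.04], "rot": [0, 0, 0], "jaw": -1},
    {"offset": [0, 0, 0.19], "rot": [0, -0.5, 0], "jaw": -1},
    {"offset": [0, 0, 0.19], "rot": [0, -0.5, 0], "jaw": -1},
    {"offset": [0, 0, 0.19], "rot": [0, -0.5, 0], "jaw": -1},
    {"offset": [0, 0, 0], "rot": [0, 0, 0], "jaw": -1},
  ],
)

```text
time: 8.0
ee_pos: [0.4659, 0.0892, 0.0616]
tcp_rot: [-3.141, 0.209, -2.995]
force: [-2.5, -0.4, 2.0]
finger_gap: 0.0258
gripper_force: 30.0
```

send_rows(
  steps=[
    {"offset": [0, 0, 0.19], "rot": [0, -0.5, 0], "jaw": -1},
    {"offset": [0, 0, 0.19], "rot": [0, -0.5, 0], "jaw": -1},
    {"offset": [0, 0, 0.19], "rot": [0, -0.5, 0], "jaw": -1},
    {"offset": [0, 0, 0], "rot": [0, 0, 0], "jaw": -1},
  ],
)

```text
time: 8.4
ee_pos: [0.4687, 0.0817, 0.0494]
tcp_rot: [-3.119, 0.328, -2.995]
force: [-2.1, 1.5, 1.7]
finger_gap: 0.0259
gripper_force: 30.0
```

```bash
cat > caps.py <<'E'
from m import *
# chassis-frame profile of a bay: height (mm) along x at lateral centre
im,W,d=get('top');a=np.radians(8.4);C=np.array([.6529,.0311])
q=(W[...,:2]-C)*1000;X=q[...,0]*np.cos(a)+q[...,1]*np.sin(a);Y=-q[...,0]*np.sin(a)+q[...,1]*np.cos(a);Z=W[...,2]*1000
for n,y in ((0,85),(1,0),(2,-85)):
    print(n,[(x,round(float(np.median(Z[(abs(Y-y)<14)&(abs(X-x)<4)])),1)) for x in (-70,-52,-43,-30,-15,0,15,30)])
s=robot.get_state();print(s["ee_pos"].round(4) if hasattr(s["ee_pos"],'round') else s["ee_pos"],np.round(s["force"],1),np.round(s["wrist_torque"],2),s["time"])
E
python3 caps.py
```

```text
0 [(-70, 86.9), (-52, 102.9), (-43, 101.5), (-30, 118.8), (-15, 116.4), (0, 113.7), (15, 110.1), (30, 107.9)]
1 [(-70, 74.6), (-52, 74.5), (-43, 74.8), (-30, 97.4), (-15, 102.7), (0, 102.7), (15, 103.3), (30, 102.8)]
2 [(-70, 74.6), (-52, 86.0), (-43, 86.7), (-30, 106.7), (-15, 106.4), (0, 107.1), (15, 106.4), (30, 106.5)]
[0.4687 0.0818 0.0495] [-3.9  1.3  1.2] [0.32 0.74 0.32] 8.45
```

```bash
python3 plan.py .4662 .0893 .0802 3.14159 0 3.2882; python3 plan.py .4687 .0818 .0515 3.14159 .2 3.2882
```

```text
rot(tot,units) [-0.16  2.35 -0.03]  then offset(tot,units) [ 0.05  0.26 -1.02]
[0.4687 0.0818 0.0495] [-3.1199  0.3276 -2.9963] [-3.9  1.3  1.2] 0.0256 [-0.21  0.27 -0.08  2.35  0.41  0.22  1.04] 8.4
rot(tot,units) [-0.16  0.91 -0.02]  then offset(tot,units) [-0.01  0.   -0.07]
[0.4687 0.0818 0.0495] [-3.1199  0.3276 -2.9963] [-3.9  1.3  1.2] 0.0256 [-0.21  0.27 -0.08  2.35  0.41  0.22  1.04] 8.4
```

send_rows(
  steps=[
    {"offset": [0, 0.05, -0.19], "rot": [-0.04, 0.5, 0], "jaw": -1},
    {"offset": [0, 0.05, -0.19], "rot": [-0.04, 0.5, 0], "jaw": -1},
    {"offset": [0, 0.05, -0.19], "rot": [-0.04, 0.5, 0], "jaw": -1},
    {"offset": [0, 0, 0], "rot": [0, 0, 0], "jaw": -1},
  ],
)

```text
time: 8.85
ee_pos: [0.4653, 0.0874, 0.067]
tcp_rot: [-3.141, 0.119, -2.999]
force: [0.5, -0.6, -2.7]
finger_gap: 0.0259
gripper_force: 30.0
```

```bash
python3 caps.py; python3 plan.py .4662 .0893 .0802 3.14159 0 3.2882
```

```text
0 [(-70, 82.7), (-52, 102.1), (-43, 100.1), (-30, 117.7), (-15, 115.4), (0, 113.7), (15, 110.4), (30, 106.6)]
1 [(-70, 75.0), (-52, 74.5), (-43, 74.2), (-30, 92.7), (-15, 103.2), (0, 102.4), (15, 102.6), (30, 102.5)]
2 [(-70, 74.4), (-52, 86.7), (-43, 86.6), (-30, 106.2), (-15, 107.1), (0, 106.4), (15, 106.5), (30, 105.6)]
[0.4644 0.0869 0.0662] [ 0.2  0.4 -1.6] [ 0.05 -0.01  0.02] 8.9
rot(tot,units) [-0.01  0.86 -0.03]  then offset(tot,units) [-0.07  0.07 -0.47]
[0.4644 0.0869 0.0662] [-3.14    0.1203 -2.9991] [ 0.2  0.4 -1.6] 0.0257 [-0.01  0.3  -0.28  2.18  0.19  0.55  1.28] 8.9
```

send_rows(
  steps=[
    {"offset": [0, 0.04, -0.23], "rot": [0, 0.43, -0.01], "jaw": -1},
    {"offset": [0, 0.04, -0.22], "rot": [0, 0.43, -0.02], "jaw": -1},
    {"offset": [0.4, 0, 0], "rot": [0, 0, 0], "jaw": -1},
    {"offset": [0.4, 0, 0], "rot": [0, 0, 0], "jaw": -1},
    {"offset": [0.5, 0, 0], "rot": [0, 0, 0], "jaw": -1},
    {"offset": [0.3, 0, -0.5], "rot": [0, 0, 0], "jaw": -1},
    {"offset": [0, 0, -0.8], "rot": [0, 0, 0], "jaw": -1},
    {"offset": [0, 0, 0], "rot": [0, 0, 0], "jaw": -1},
  ],
)

```text
time: 9.7
ee_pos: [0.4142, 0.082, 0.1198]
tcp_rot: [-3.138, 0.004, -2.994]
force: [0.3, -0.4, -2.7]
finger_gap: 0.0255
gripper_force: 30.0
```

```bash
python3 caps.py; python3 plan.py .4526 -.0844 .12 3.14159 0 3.2882
```

```text
0 [(-70, 74.5), (-52, 101.2), (-43, 100.1), (-30, 117.3), (-15, 115.0), (0, 112.6), (15, 110.3), (30, 107.6)]
1 [(-70, 74.2), (-52, 75.2), (-43, 74.9), (-30, 96.9), (-15, 103.4), (0, 103.2), (15, 103.0), (30, 102.2)]
2 [(-70, 74.7), (-52, 86.7), (-43, 86.1), (-30, 106.4), (-15, 106.2), (0, 106.3), (15, 106.7), (30, 106.2)]
[0.414  0.0818 0.1187] [-0.3 -1.2 -2.5] [ 0.03 -0.02 -0.02] 9.75
rot(tot,units) [-0.03  0.02  0.01]  then offset(tot,units) [-0.46 -5.67 -0.04]
[0.414  0.0818 0.1187] [-3.1375e+00  2.4000e-03 -2.9943e+00] [-0.3 -1.2 -2.5] 0.0258 [ 0.03  0.19 -0.33  2.17  0.09  0.79  1.36] 9.8
```

send_rows(
  steps=[
    {"offset": [0, -0.9, 0], "rot": [-0.03, 0.02, 0.01], "jaw": -1},
    {"offset": [0, -0.9, 0], "rot": [0, 0, 0], "jaw": -1},
    {"offset": [0, -0.9, 0], "rot": [0, 0, 0], "jaw": -1},
    {"offset": [0, -0.9, 0], "rot": [0, 0, 0], "jaw": -1},
    {"offset": [0, -0.9, 0], "rot": [0, 0, 0], "jaw": -1},
    {"offset": [-0.2, -0.9, 0], "rot": [0, 0, 0], "jaw": -1},
    {"offset": [-0.26, -0.27, 0], "rot": [0, 0, 0], "jaw": -1},
    {"offset": [0, 0, 0], "rot": [0, 0, 0], "jaw": -1},
    {"offset": [0, 0, 0], "rot": [0, 0, 0], "jaw": -1},
  ],
)

```text
time: 10.65
ee_pos: [0.4521, -0.0835, 0.1175]
tcp_rot: [3.141, -0.004, -2.995]
force: [0.4, 1.0, -2.7]
finger_gap: 0.0256
gripper_force: 30.0
```

```bash
python3 -c "
from tool import *
blade()";  python3 plan.py .4526 -.0844 .0806 3.14159 0 3.2882
```

```text
blade n 306 tip fwd [0.139  0.1402 0.1597]
fwd 0.05 down z med -0.0019 lat min/max -0.0126 0.0059
fwd 0.07 down z med -0.0023 lat min/max -0.013 0.013
fwd 0.09 down z med -0.0027 lat min/max -0.0127 0.0131
fwd 0.11 down z med -0.0035 lat min/max -0.0127 0.0128
fwd 0.13 down z med -0.0033 lat min/max -0.0122 0.0131
rot(tot,units) [ 0.   -0.03  0.  ]  then offset(tot,units) [-0.01 -0.04  1.24]
[ 0.4521 -0.0834  0.1178] [ 3.1409 -0.0038 -2.9946] [-0.2  0.4 -2. ] 0.0255 [ 0.29  0.25 -0.2   2.09  0.07  0.82  1.77] 10.7
```

send_rows(
  steps=[
    {"offset": [0, 0, 0.4], "rot": [0, 0.1, 0], "jaw": -1},
    {"offset": [0, -0.04, 0.5], "rot": [0, 0, 0], "jaw": -1},
    {"offset": [0, 0, 0.3], "rot": [0, 0, 0], "jaw": -1},
    {"offset": [0, 0, 0.06], "rot": [0, 0, 0], "jaw": -1},
    {"offset": [0, 0, 0], "rot": [0, 0, 0], "jaw": -1},
    {"offset": [0, 0, 0], "rot": [0, 0, 0], "jaw": -1},
  ],
)

```text
time: 11.3
ee_pos: [0.4528, -0.0856, 0.0809]
tcp_rot: [-3.142, -0.017, -2.996]
force: [0.5, 0.1, -2.7]
finger_gap: 0.0259
gripper_force: 30.0
```

```bash
python3 plan.py .4922 -.0785 .0798 3.14159 0 3.2882; python3 -c "
from tool import *
im,W,d=get('top');a=np.radians(8.4);q=(W[...,:2]-[.6529,.0311])*1000
X=q[...,0]*np.cos(a)+q[...,1]*np.sin(a);Y=-q[...,0]*np.sin(a)+q[...,1]*np.cos(a);Z=W[...,2]*1000
for x in range(-160,-60,10):print(x,np.median(Z[(abs(Y+85)<10)&(abs(X-x)<5)]).round(1),end=' ')"
```

```text
rot(tot,units) [-0.   -0.12 -0.  ]  then offset(tot,units) [-1.33  0.04  0.04]
[ 0.4528 -0.0856  0.0809] [-3.1416 -0.0165 -2.9956] [ 0.5  0.1 -2.7] 0.0259 [ 0.28  0.32 -0.19  2.1   0.09  0.75  1.75] 11.3
-160 434.8 -150 82.2 -140 81.8 -130 81.4 -120 82.0 -110 81.3 -100 82.0 -90 81.7 -80 82.4 -70 74.9
```

send_rows(
  steps=[
    {"offset": [0, 0.04, 0.02], "rot": [0, 0, 0], "jaw": -1},
    {"offset": [-0.3, 0, 0], "rot": [0, 0, 0], "jaw": -1},
    {"offset": [-0.3, 0, 0], "rot": [0, 0, 0], "jaw": -1},
    {"offset": [-0.3, 0, 0], "rot": [0, 0, 0], "jaw": -1},
    {"offset": [-0.2, 0, 0], "rot": [0, 0, 0], "jaw": -1},
    {"offset": [-0.2, 0, 0], "rot": [0, 0, 0], "jaw": -1},
    {"offset": [0, 0, 0], "rot": [0, 0, 0], "jaw": -1},
    {"offset": [0, 0, 0], "rot": [0, 0, 0], "jaw": -1},
  ],
)

```text
time: 12.15
ee_pos: [0.4908, -0.0789, 0.0792]
tcp_rot: [3.141, -0.017, -2.996]
force: [-0.9, -0.1, -2.6]
finger_gap: 0.0259
gripper_force: 30.0
```

```bash
python3 caps.py;python3 plan.py .4922 -.0785 .0798 3.14159 0 3.2882
```

```text
0 [(-70, 75.4), (-52, 101.2), (-43, 99.9), (-30, 117.7), (-15, 115.7), (0, 113.0), (15, 110.3), (30, 106.7)]
1 [(-70, 74.8), (-52, 74.6), (-43, 74.7), (-30, 96.1), (-15, 102.5), (0, 103.6), (15, 102.5), (30, 102.0)]
2 [(-70, 79.9), (-52, 86.5), (-43, 85.9), (-30, 107.0), (-15, 107.2), (0, 107.0), (15, 106.0), (30, 106.3)]
[ 0.4907 -0.0789  0.0793] [ 0.   0.5 -0.8] [ 0.07 -0.03 -0.02] 12.2
rot(tot,units) [ 0.   -0.12 -0.01]  then offset(tot,units) [-0.05  0.01 -0.02]
[ 0.4907 -0.0789  0.0793] [ 3.1414 -0.0172 -2.9959] [ 0.   0.5 -0.8] 0.0257 [ 0.25  0.38 -0.19  2.02  0.1   0.77  1.72] 12.2
```

Inserted under cover 2's tab. Lever in two stages.

send_rows(
  steps=[
    {"offset": [0, 0, 0.04], "rot": [0, 0, 0], "jaw": -1},
    {"offset": [0, 0, 0.19], "rot": [0, -0.5, 0], "jaw": -1},
    {"offset": [0, 0, 0.19], "rot": [0, -0.5, 0], "jaw": -1},
    {"offset": [0, 0, 0.19], "rot": [0, -0.5, 0], "jaw": -1},
    {"offset": [0, 0, 0.19], "rot": [0, -0.5, 0], "jaw": -1},
    {"offset": [0, 0, 0], "rot": [0, 0, 0], "jaw": -1},
  ],
)

```text
time: 12.8
ee_pos: [0.4911, -0.079, 0.0548]
tcp_rot: [3.141, 0.262, -2.997]
force: [-2.9, -0.1, 1.7]
finger_gap: 0.0259
gripper_force: 30.0
```

```bash
python3 caps.py|tail -2;python3 plan.py .4922 -.0785 .0798 3.14159 0.35 3.2882
```

```text
2 [(-70, 86.0), (-52, 101.7), (-43, 100.1), (-30, 117.7), (-15, 115.0), (0, 112.8), (15, 108.5), (30, 106.7)]
[ 0.4918 -0.079   0.0553] [-2.6 -1.2  0.3] [-0.03  0.62  0.07] 12.85
rot(tot,units) [-0.   -0.64 -0.01]  then offset(tot,units) [-0.29  0.01 -0.76]
[ 0.4918 -0.079   0.0553] [ 3.1411  0.26   -2.9969] [-2.6 -1.2  0.3] 0.0255 [ 0.37  0.32 -0.25  2.23  0.02  0.35  1.84] 12.8
```

send_rows(
  steps=[
    {"offset": [0, 0, 0.15], "rot": [0, -0.4, 0], "jaw": -1},
    {"offset": [0, 0, 0], "rot": [0, 0, 0], "jaw": -1},
    {"offset": [0, 0, -0.15], "rot": [0, 0.4, 0], "jaw": -1},
    {"offset": [0, 0, -0.19], "rot": [0, 0.5, 0], "jaw": -1},
    {"offset": [0, 0, -0.19], "rot": [0, 0.5, 0], "jaw": -1},
    {"offset": [0, 0, -0.19], "rot": [0, 0.5, 0], "jaw": -1},
    {"offset": [0, 0, -0.19], "rot": [0, 0.38, 0], "jaw": -1},
    {"offset": [0.4, 0, 0], "rot": [0, 0, 0], "jaw": -1},
    {"offset": [0.4, 0, 0], "rot": [0, 0, 0], "jaw": -1},
    {"offset": [0.4, 0, 0], "rot": [0, 0, 0], "jaw": -1},
    {"offset": [0.4, 0, 0], "rot": [0, 0, 0], "jaw": -1},
    {"offset": [0, 0, -0.8], "rot": [0, 0, 0], "jaw": -1},
    {"offset": [0, 0, -0.8], "rot": [0, 0, 0], "jaw": -1},
    {"offset": [0, 0, 0], "rot": [0, 0, 0], "jaw": -1},
  ],
)

```text
time: 14.25
ee_pos: [0.4422, -0.0868, 0.1283]
tcp_rot: [-3.14, 0.003, -2.997]
force: [0.8, -0.4, -2.3]
finger_gap: 0.026
gripper_force: 30.0
```

```bash
python3 caps.py;python3 -c "
from tool import *
blade()"
python3 plan.py .4417 .3761 .12 3.14159 0 3.285
```

```text
0 [(-70, 75.0), (-52, 101.3), (-43, 99.8), (-30, 118.0), (-15, 115.5), (0, 112.8), (15, 109.8), (30, 107.6)]
1 [(-70, 74.0), (-52, 75.0), (-43, 75.0), (-30, 97.0), (-15, 102.3), (0, 103.0), (15, 102.2), (30, 102.4)]
2 [(-70, 73.6), (-52, 101.9), (-43, 99.6), (-30, 118.0), (-15, 115.2), (0, 113.4), (15, 109.9), (30, 106.7)]
[ 0.4416 -0.0866  0.1268] [-0.7 -0.5 -2.3] [0.06 0.02 0.02] 14.3
blade n 341 tip fwd [0.1382 0.1391 0.14  ]
fwd 0.05 down z med -0.0022 lat min/max -0.0118 0.0118
fwd 0.07 down z med -0.0020 lat min/max -0.0128 0.0131
fwd 0.09 down z med -0.0017 lat min/max -0.0128 0.0129
fwd 0.11 down z med -0.0027 lat min/max -0.0127 0.013
fwd 0.13 down z med -0.0026 lat min/max -0.0124 0.0129
rot(tot,units) [-0.    0.    0.01]  then offset(tot,units) [-2.22 15.26  0.2 ]
[ 0.4411 -0.0865  0.1259] [-3.1412e+00  4.0000e-04 -2.9964e+00] [-1.1 -0.2 -2.2] 0.0255 [ 0.29  0.22 -0.19  2.11  0.05  0.82  1.79] 14.3
```

```bash
python3 plan.py .4073 .3711 .03 3.14159 0 3.2865
```

```text
rot(tot,units) [-0.  0.  0.]  then offset(tot,units) [-1.09 15.25  3.2 ]
[ 0.4411 -0.0865  0.1259] [-3.1412e+00  4.0000e-04 -2.9964e+00] [-1.1 -0.2 -2.2] 0.0255 [ 0.29  0.22 -0.19  2.11  0.05  0.82  1.79] 14.3
```

send_rows(
  steps=[
    {"offset": [0.2, 0.6, 0], "rot": [0, 0, 0], "jaw": -1},
    {"offset": [0, 1, 0], "rot": [0, 0, 0], "jaw": -1},
    {"offset": [0, 1, 0], "rot": [0, 0, 0], "jaw": -1},
    {"offset": [0, 1, 0], "rot": [0, 0, 0], "jaw": -1},
    {"offset": [0, 1, 0], "rot": [0, 0, 0], "jaw": -1},
    {"offset": [0, 1, 0], "rot": [0, 0, 0], "jaw": -1},
    {"offset": [0, 1, 0], "rot": [0, 0, 0], "jaw": -1},
    {"offset": [0, 1, 0], "rot": [0, 0, 0], "jaw": -1},
    {"offset": [0, 1, 0], "rot": [0, 0, 0], "jaw": -1},
    {"offset": [0, 1, 0], "rot": [0, 0, 0], "jaw": -1},
    {"offset": [0, 1, 0], "rot": [0, 0, 0], "jaw": -1},
    {"offset": [0, 1, 0], "rot": [0, 0, 0], "jaw": -1},
    {"offset": [-0.4, 1, 0], "rot": [0, 0, 0], "jaw": -1},
    {"offset": [-0.5, 1, 0], "rot": [0, 0, 0], "jaw": -1},
    {"offset": [-0.4, 1, 0], "rot": [0, 0, 0], "jaw": -1},
    {"offset": [0, 0.65, 0], "rot": [0, 0, 0], "jaw": -1},
    {"offset": [0, 0, 0], "rot": [0, 0, 0], "jaw": -1},
    {"offset": [0, 0, 0], "rot": [0, 0, 0], "jaw": -1},
  ],
)

```text
time: 16.15
ee_pos: [0.4071, 0.3705, 0.1246]
tcp_rot: [-3.141, -0.002, -2.995]
force: [0.1, -0.5, -1.8]
finger_gap: 0.0257
gripper_force: 30.0
```

```bash
python3 plan.py .4073 .3711 .0075 3.14159 0 3.2865
```

```text
rot(tot,units) [-0.01 -0.01  0.01]  then offset(tot,units) [-0.01  0.02  3.9 ]
[0.4071 0.3705 0.1246] [-3.1406e+00 -2.1000e-03 -2.9953e+00] [ 0.1 -0.5 -1.8] 0.0257 [-0.44  0.42 -0.44  1.86  0.22  0.92  0.73] 16.1
```

send_rows(
  steps=[
    {"offset": [0, 0, 0.6], "rot": [0, 0, 0], "jaw": -1},
    {"offset": [0, 0, 0.6], "rot": [0, 0, 0], "jaw": -1},
    {"offset": [0, 0, 0.6], "rot": [0, 0, 0], "jaw": -1},
    {"offset": [0, 0, 0.6], "rot": [0, 0, 0], "jaw": -1},
    {"offset": [0, 0, 0.6], "rot": [0, 0, 0], "jaw": -1},
    {"offset": [0, 0, 0.4], "rot": [0, 0, 0], "jaw": -1},
    {"offset": [0, 0, 0.25], "rot": [0, 0, 0], "jaw": -1},
    {"offset": [0, 0, 0.2], "rot": [0, 0, 0], "jaw": -1},
    {"offset": [0, 0, 0], "rot": [0, 0, 0], "jaw": -1},
    {"offset": [0, 0, 0], "rot": [0, 0, 0], "jaw": -1},
  ],
)

```text
time: 17.15
ee_pos: [0.408, 0.3715, 0.0108]
tcp_rot: [3.141, 0.0, -2.996]
force: [-0.4, -0.4, -1.5]
finger_gap: 0.0257
gripper_force: 30.0
```

send_rows(
  steps=[
    {"offset": [0, 0, 0.1], "rot": [0, 0, 0], "jaw": -1},
    {"offset": [0, 0, 0.06], "rot": [0, 0, 0], "jaw": -1},
    {"offset": [0, 0, 0], "rot": [0, 0, 0], "jaw": -1},
  ],
)

```text
time: 17.45
ee_pos: [0.4086, 0.3717, 0.0068]
tcp_rot: [3.141, 0.002, -2.996]
force: [-2.6, -4.9, 18.2]
finger_gap: 0.0256
gripper_force: 30.0
```

send_rows(
  steps=[
    {"offset": [0, 0, -0.05], "rot": [0, 0, 0], "jaw": -1},
    {"offset": [0, 0, 0], "rot": [0, 0, 0], "jaw": 0},
    {"offset": [0, 0, 0], "rot": [0, 0, 0], "jaw": 0.4},
    {"offset": [0, 0, 0], "rot": [0, 0, 0], "jaw": 1},
    {"offset": [0, 0, 0], "rot": [0, 0, 0], "jaw": 1},
    {"offset": [0, 0, 0], "rot": [0, 0, 0], "jaw": 1},
    {"offset": [0, 0, -0.6], "rot": [0, 0, 0], "jaw": 1},
    {"offset": [0, 0, -1], "rot": [0, 0, 0], "jaw": 1},
    {"offset": [0, 0, -1], "rot": [0, 0, 0], "jaw": 1},
    {"offset": [0, 0, -1], "rot": [0, 0, 0], "jaw": 1},
    {"offset": [0, 0, -1], "rot": [0, 0, 0], "jaw": 1},
    {"offset": [0, 0, -1], "rot": [0, 0, 0], "jaw": 1},
    {"offset": [0, 0, 0], "rot": [0, 0, 0], "jaw": 1},
  ],
)

```text
time: 18.75
ee_pos: [0.409, 0.3726, 0.1788]
tcp_rot: [3.139, 0.005, -2.996]
force: [0.2, 0.5, -0.2]
finger_gap: 0.0938
gripper_force: 0.0
```

```bash
cat > toolmat.py <<'E'
from m import *
im,W,d=get('top');Z=np.nan_to_num(W[...,2],nan=-9)
m=(Z>.0068)&(Z<.035)&(W[...,0]>.25)&(W[...,0]<.64)&(W[...,1]>.26)&(W[...,1]<.5)
m&=cv2.morphologyEx(m.astype(np.uint8),cv2.MORPH_OPEN,np.ones((3,3)))>0
P=W[m]; print('tool',len(P),rect(P),'z pct',np.percentile(P[:,2],[5,30,60,95]).round(4))
h=P[P[:,2]>.018]
if len(h):print('handle',rect(h))
B=im.astype(int);k=(B[...,2]>B[...,0]+20)&(abs(Z)<.012)&(W[...,1]>.2);k&=cv2.morphologyEx(k.astype(np.uint8),cv2.MORPH_OPEN,np.ones((3,3)))>0
print('mat',rect(W[k]))
save('t_%d.png'%(robot.get_state()["time"]*10),im)
E
python3 toolmat.py; python3 plan.py .6404 .1152 .2 3.14159 0 3.2882
```

```text
tool 661 (array([431.3, 376.6]), array([228.4,  32.7]), 8.32) z pct [0.0077 0.0199 0.0251 0.0286]
handle (array([384.3, 366.9]), array([131.4,  28.3]), 9.23)
mat (array([431.6, 374.5]), array([266.6, 158.9]), 7.83)
rot(tot,units) [ 0.01  0.02 -0.01]  then offset(tot,units) [-6.4  -9.59 -0.78]
[0.4085 0.3719 0.1767] [ 3.1401e+00  2.6000e-03 -2.9959e+00] [-0.  -0.7 -0.9] 0.0936 [-0.41  0.35 -0.47  1.82  0.18  1.01  0.76] 18.8
```

The tool lies flat and centred on the mat. Next, cover 0.

send_rows(
  steps=[
    {"offset": [-0.6, -0.9, 0], "rot": [0, 0, 0], "jaw": 1},
    {"offset": [-0.6, -0.9, 0], "rot": [0, 0, 0], "jaw": 1},
    {"offset": [-0.6, -0.9, 0], "rot": [0, 0, 0], "jaw": 1},
    {"offset": [-0.6, -0.9, 0], "rot": [0, 0, 0], "jaw": 1},
    {"offset": [-0.6, -0.9, 0], "rot": [0, 0, 0], "jaw": 1},
    {"offset": [-0.6, -0.9, 0], "rot": [0, 0, 0], "jaw": 1},
    {"offset": [-0.6, -0.9, 0], "rot": [0, 0, 0], "jaw": 1},
    {"offset": [-0.6, -0.9, 0], "rot": [0, 0, 0], "jaw": 1},
    {"offset": [-0.6, -0.9, 0], "rot": [0, 0, 0], "jaw": 1},
    {"offset": [-0.6, -0.9, 0], "rot": [0, 0, 0], "jaw": 1},
    {"offset": [-0.4, -0.59, 0], "rot": [0, 0, 0], "jaw": 1},
    {"offset": [0, 0, 0], "rot": [0, 0, 0], "jaw": 1},
    {"offset": [0, 0, 0], "rot": [0, 0, 0], "jaw": 1},
  ],
)

```text
time: 20.1
ee_pos: [0.639, 0.1147, 0.1738]
tcp_rot: [3.141, -0.002, -2.996]
force: [0.1, 0.7, -0.2]
finger_gap: 0.0939
gripper_force: 0.0
```

```bash
python3 plan.py .6404 .1152 .087 3.14159 0 3.2882
```

```text
rot(tot,units) [ 0.   -0.01 -0.01]  then offset(tot,units) [-0.05  0.01  2.89]
[0.639  0.1147 0.1738] [ 3.1412e+00 -1.9000e-03 -2.9961e+00] [ 0.1  0.7 -0.2] 0.0939 [ 0.01  0.51 -0.33  1.57  0.18  1.09  1.35] 20.1
```

send_rows(
  steps=[
    {"offset": [-0.05, 0, 0.5], "rot": [0, 0, 0], "jaw": 1},
    {"offset": [0, 0, 0.6], "rot": [0, 0, 0], "jaw": 1},
    {"offset": [0, 0, 0.6], "rot": [0, 0, 0], "jaw": 1},
    {"offset": [0, 0, 0.6], "rot": [0, 0, 0], "jaw": 1},
    {"offset": [0, 0, 0.59], "rot": [0, 0, 0], "jaw": 1},
    {"offset": [0, 0, 0], "rot": [0, 0, 0], "jaw": 1},
    {"offset": [0, 0, 0], "rot": [0, 0, 0], "jaw": -1},
    {"offset": [0, 0, 0], "rot": [0, 0, 0], "jaw": -1},
    {"offset": [0, 0, 0], "rot": [0, 0, 0], "jaw": -1},
    {"offset": [0, 0, 0], "rot": [0, 0, 0], "jaw": -1},
    {"offset": [0, 0, 0], "rot": [0, 0, 0], "jaw": -1},
    {"offset": [0, 0, 0], "rot": [0, 0, 0], "jaw": -1},
    {"offset": [0, 0, 0], "rot": [0, 0, 0], "jaw": -1},
    {"offset": [0, 0, 0], "rot": [0, 0, 0], "jaw": -1},
  ],
)

```text
time: 21.5
ee_pos: [0.6412, 0.1148, 0.0885]
tcp_rot: [3.141, 0.0, -2.996]
force: [0.3, -0.3, 1.0]
finger_gap: 0.0538
gripper_force: 30.0
```

send_rows(
  steps=[
    {"offset": [0, 0, -0.3], "rot": [0, 0, 0], "jaw": -1},
    {"offset": [0, 0, -0.4], "rot": [0, 0, 0], "jaw": -1},
    {"offset": [0, 0, -0.5], "rot": [0, 0, 0], "jaw": -1},
    {"offset": [0, 0, -0.7], "rot": [0, 0, 0], "jaw": -1},
    {"offset": [0, 0, -0.8], "rot": [0, 0, 0], "jaw": -1},
    {"offset": [0, 0, -0.8], "rot": [0, 0, 0], "jaw": -1},
    {"offset": [0, 0, -0.5], "rot": [0, 0, 0], "jaw": -1},
    {"offset": [0, 0, 0], "rot": [0, 0, 0], "jaw": -1},
    {"offset": [0, 0, 0], "rot": [0, 0, 0], "jaw": -1},
  ],
)

```text
time: 22.4
ee_pos: [0.6409, 0.1147, 0.208]
tcp_rot: [-3.142, -0.0, -2.996]
force: [-0.6, 0.4, -1.7]
finger_gap: 0.0544
gripper_force: 30.0
```

```bash
python3 caps.py
python3 - <<'E'
from m import *
im,W,d=get('top');Z=np.nan_to_num(W[...,2],nan=-9)
m=(Z>.06)&(Z<.078)&(W[...,1]<-.2)&(W[...,0]<.62)&(W[...,0]>.28)
m&=cv2.morphologyEx(m.astype(np.uint8),cv2.MORPH_OPEN,np.ones((2,2)))>0
P=W[m];P=P[abs(P[:,0]-np.median(P[:,0]))<.2]
# long (x) walls by side: cut middle where lug/hinge sit
Q=P[abs(P[:,0]-.455)>.03];print('tote rim',rect(Q))
fl=(im[...,0].astype(int)>im[...,2]+60)&(Z>-.005)&(Z<.012)&(W[...,1]<-.2)&(W[...,0]<.62);print('floor',rect(W[fl]))
l=(Z>.078)&(Z<.11)&(W[...,1]>-.3)&(W[...,1]<-.2)&(W[...,0]<.5)&(W[...,0]>.4);print('lugs',W[l].mean(0),np.nanmax(W[l],0))
E
```

```text
0 [(-70, 626.8), (-52, 619.6), (-43, 616.1), (-30, 610.5), (-15, 591.1), (0, 592.5), (15, 590.5), (30, 583.9)]
1 [(-70, 74.0), (-52, 75.1), (-43, 74.5), (-30, 105.3), (-15, 344.5), (0, 345.3), (15, 346.4), (30, 347.3)]
2 [(-70, 74.4), (-52, 101.3), (-43, 99.8), (-30, 118.3), (-15, 115.9), (0, 112.7), (15, 109.3), (30, 106.4)]
[0.6406 0.1146 0.2074] [ 0.  -0.2 -1.2] [0.01 0.01 0.  ] 22.45
tote rim (array([ 457. , -358.5]), array([198. , 247.7]), 86.08)
floor (array([ 463.9, -386.2]), array([204.3, 253.7]), 85.79)
lugs [ 0.46471017 -0.26056819  0.08622817] [ 0.48565624 -0.25393706  0.0912662 ]
```

```bash
python3 plan.py .5332 -.3433 .2 3.14159 0 3.0716
```

```text
rot(tot,units) [-0.   -0.01  1.55]  then offset(tot,units) [  2.5  -15.48   0.24]
[0.6406 0.1146 0.2071] [ 3.1416e+00 -1.9000e-03 -2.9958e+00] [ 0.3  0.2 -1.4] 0.054 [ 0.02  0.48 -0.34  1.53  0.17  1.16  1.36] 22.5
```

send_rows(
  steps=[
    {"offset": [0, 0, 0], "rot": [0, 0, 0.8], "jaw": -1},
    {"offset": [0, 0, 0], "rot": [0, 0, 0.75], "jaw": -1},
    {"offset": [0.15, -0.9, 0], "rot": [0, 0, 0], "jaw": -1},
    {"offset": [0.15, -0.9, 0], "rot": [0, 0, 0], "jaw": -1},
    {"offset": [0.15, -0.9, 0], "rot": [0, 0, 0], "jaw": -1},
    {"offset": [0.15, -0.9, 0], "rot": [0, 0, 0], "jaw": -1},
    {"offset": [0.15, -0.9, 0], "rot": [0, 0, 0], "jaw": -1},
    {"offset": [0.15, -0.9, 0], "rot": [0, 0, 0], "jaw": -1},
    {"offset": [0.15, -0.9, 0], "rot": [0, 0, 0], "jaw": -1},
    {"offset": [0.15, -0.9, 0], "rot": [0, 0, 0], "jaw": -1},
    {"offset": [0.15, -0.9, 0], "rot": [0, 0, 0], "jaw": -1},
    {"offset": [0.15, -0.9, 0], "rot": [0, 0, 0], "jaw": -1},
    {"offset": [0.15, -0.9, 0], "rot": [0, 0, 0], "jaw": -1},
    {"offset": [0.15, -0.9, 0], "rot": [0, 0, 0], "jaw": -1},
    {"offset": [0.15, -0.9, 0], "rot": [0, 0, 0], "jaw": -1},
    {"offset": [0.15, -0.9, 0], "rot": [0, 0, 0], "jaw": -1},
    {"offset": [0.2, -0.9, 0], "rot": [0, 0, 0], "jaw": -1},
    {"offset": [0.2, -0.9, 0], "rot": [0, 0, 0], "jaw": -1},
    {"offset": [0, -0.9, 0], "rot": [0, 0, 0], "jaw": -1},
    {"offset": [0, 0, 0], "rot": [0, 0, 0], "jaw": -1},
  ],
)

```text
time: 24.5
ee_pos: [0.5321, -0.3415, 0.2069]
tcp_rot: [-3.141, -0.002, 3.066]
force: [-0.9, 0.6, -0.6]
finger_gap: 0.0543
gripper_force: 30.0
```

```bash
python3 plan.py .5332 -.3433 .016 3.14159 0 3.0716;python3 -c "
from h import *
im,W,d=get('top');save('tote1.png',im[170:340,300:512],3)"
```

```text
rot(tot,units) [-0.   -0.02 -0.04]  then offset(tot,units) [-0.04 -0.06  6.36]
[ 0.5321 -0.3415  0.2069] [-3.1411e+00 -2.3000e-03  3.0664e+00] [-0.9  0.6 -0.6] 0.0543 [ 0.62  0.43 -0.14  1.59  0.07  1.13  1.97] 24.5
```

View pics/tote1.png

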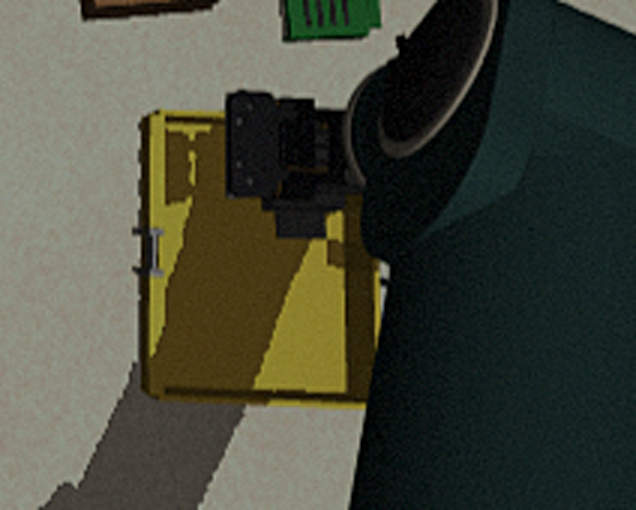

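The top view shows the gripper over the tote's far half (crop ~280,160), with the forearm passing over the bar. I check the clearance there from the side before lowering.

Run:
```python
from m import *
im,W,d=get('scene');save('s3.png',im[20:276,0:340],2.2)
im2,W2,_=get('top')
for n,w in(('scene',W),('top',W2)):
    P=w.reshape(-1,3);P=P[~np.isnan(P[:,0])]
    for lo in(.12,):
        q=P[(P[:,2]>.29)&(P[:,2]<.9)&(abs(P[:,0]-.45)<.05)&(P[:,1]<-.3)&(P[:,1]>-.6)]
        for y in np.arange(-.55,-.3,.03):
            k=q[abs(q[:,1]-y)<.015]
            if len(k):print(n,round(y,2),len(k),'z min/med',k[:,2].min().round(3),np.median(k[:,2]).round(3))
```

```text
scene -0.43 8 z min/med 0.346 0.347
scene -0.4 13 z min/med 0.346 0.347
scene -0.37 1 z min/med 0.394 0.394
top -0.34 64 z min/med 0.613 0.617
top -0.31 811 z min/med 0.615 0.629
```

View pics/s3.png

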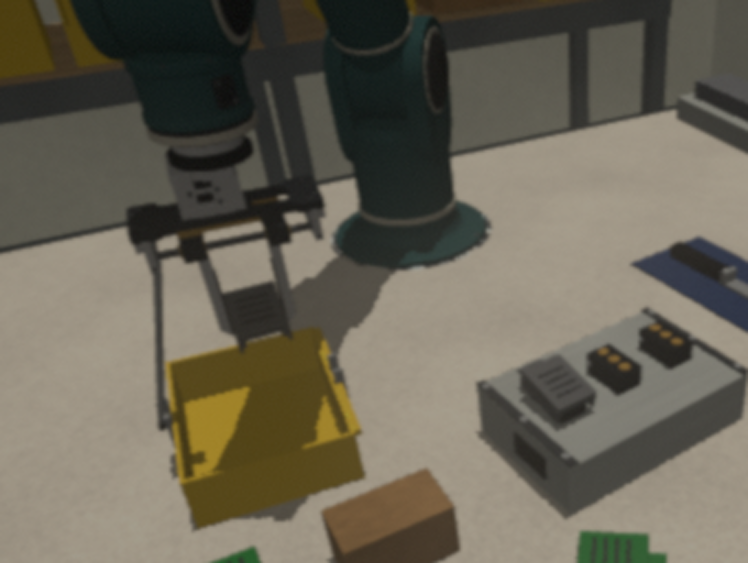

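The side view shows the wrist column nearly vertical, clear of the bar at (160,330). I measure how far the gripper sticks out toward the bar.

Run:
```python
from m import *
s=robot.get_state();Rc=R.from_euler('xyz',s["tcp_rot"])
for n in('top','scene'):
    im,W,_=get(n);L=Rc.inv().apply(W.reshape(-1,3)-s["ee_pos"])*1000;L=L[~np.isnan(L[:,0])]
    L=L[(abs(L[:,1])<130)&(abs(L[:,0])<140)]
    for z in range(-300,0,20):
        q=L[abs(L[:,2]-z)<10]
        if len(q)>5:print(n,'up',-z,'x(backward+)',q[:,0].min().round(),np.percentile(q[:,0],98).round(),'y',q[:,1].min().round(),q[:,1].max().round())
```

```text
top up 300 x(backward+) -66.0 36.0 y 30.0 74.0
top up 280 x(backward+) -12.0 7.0 y 52.0 61.0
top up 260 x(backward+) -51.0 -1.0 y 29.0 46.0
top up 240 x(backward+) -39.0 20.0 y 29.0 48.0
top up 220 x(backward+) -41.0 28.0 y 23.0 48.0
top up 140 x(backward+) -33.0 32.0 y 15.0 89.0
top up 120 x(backward+) -33.0 33.0 y -4.0 88.0
top up 100 x(backward+) 33.0 34.0 y 31.0 80.0
top up 20 x(backward+) -26.0 56.0 y -27.0 27.0
scene up 300 x(backward+) -64.0 18.0 y -66.0 75.0
scene up 280 x(backward+) -50.0 -3.0 y -59.0 62.0
scene up 260 x(backward+) -51.0 -9.0 y -44.0 46.0
scene up 240 x(backward+) -48.0 -8.0 y -46.0 48.0
scene up 220 x(backward+) -48.0 -8.0 y -46.0 49.0
scene up 200 x(backward+) -39.0 6.0 y -36.0 39.0
scene up 180 x(backward+) -37.0 5.0 y -39.0 35.0
scene up 160 x(backward+) -22.0 -8.0 y -39.0 18.0
scene up 140 x(backward+) -36.0 30.0 y -87.0 89.0
scene up 120 x(backward+) -35.0 19.0 y -85.0 87.0
scene up 100 x(backward+) -35.0 25.0 y -79.0 81.0
scene up 80 x(backward+) -11.0 6.0 y -38.0 40.0
scene up 60 x(backward+) -12.0 64.0 y -90.0 40.0
scene up 40 x(backward+) -11.0 72.0 y -95.0 40.0
scene up 20 x(backward+) -41.0 65.0 y -100.0 40.0
```

send_rows(
  steps=[
    {"offset": [-0.07, -0.06, 0.5], "rot": [0, 0, -0.04], "jaw": -1},
    {"offset": [-0.07, 0, 0.8], "rot": [0, 0, 0], "jaw": -1},
    {"offset": [0, 0, 0.8], "rot": [0, 0, 0], "jaw": -1},
    {"offset": [0, 0, 0.8], "rot": [0, 0, 0], "jaw": -1},
    {"offset": [0, 0, 0.8], "rot": [0, 0, 0], "jaw": -1},
    {"offset": [0, 0, 0.8], "rot": [0, 0, 0], "jaw": -1},
    {"offset": [0, 0, 0.7], "rot": [0, 0, 0], "jaw": -1},
    {"offset": [0, 0, 0.6], "rot": [0, 0, 0], "jaw": -1},
    {"offset": [0, 0, 0.4], "rot": [0, 0, 0], "jaw": -1},
    {"offset": [0, 0, 0], "rot": [0, 0, 0], "jaw": -1},
    {"offset": [0, 0, 0], "rot": [0, 0, 0], "jaw": -1},
  ],
)

```text
time: 25.85
ee_pos: [0.5381, -0.3398, 0.0225]
tcp_rot: [3.142, -0.0, 3.077]
force: [-0.4, -0.4, -0.7]
finger_gap: 0.0542
gripper_force: 30.0
```

send_rows(
  steps=[
    {"offset": [0.1, 0, 0.1], "rot": [0, 0, 0], "jaw": -1},
    {"offset": [0, 0, 0.1], "rot": [0, 0, 0], "jaw": -1},
    {"offset": [0, 0, 0], "rot": [0, 0, 0], "jaw": -1},
    {"offset": [0, 0, 0], "rot": [0, 0, 0], "jaw": 0.3},
    {"offset": [0, 0, 0], "rot": [0, 0, 0], "jaw": 0.4},
    {"offset": [0, 0, 0], "rot": [0, 0, 0], "jaw": 0.4},
    {"offset": [0, 0, -0.5], "rot": [0, 0, 0], "jaw": 0.4},
    {"offset": [0, 0, -1], "rot": [0, 0, 0], "jaw": 0.4},
    {"offset": [0, 0, -1], "rot": [0, 0, 0], "jaw": 0.4},
    {"offset": [0, 0, -1], "rot": [0, 0, 0], "jaw": 1},
    {"offset": [0, 0, -1], "rot": [0, 0, 0], "jaw": 1},
    {"offset": [0, 0, -1], "rot": [0, 0, 0], "jaw": 1},
    {"offset": [0, 0, 0], "rot": [0, 0, 0], "jaw": 1},
  ],
)

```text
time: 27.15
ee_pos: [0.5367, -0.3406, 0.1868]
tcp_rot: [-3.138, 0.006, 3.077]
force: [0.0, 0.1, 0.6]
finger_gap: 0.0925
gripper_force: 0.0
```

```bash
python3 plan.py .6653 -.0529 .18 3.14159 0 3.2882
```

```text
rot(tot,units) [-0.03  0.04 -1.52]  then offset(tot,units) [-5.64  8.86  0.23]
[ 0.5367 -0.3406  0.1868] [-3.1385  0.006   3.0766] [0.  0.1 0.6] 0.0925 [ 0.62  0.45 -0.14  1.61  0.07  1.08  1.97] 27.1
```

send_rows(
  steps=[
    {"offset": [0, 0, 0], "rot": [-0.03, 0.04, -0.76], "jaw": 1},
    {"offset": [0, 0, 0], "rot": [0, 0, -0.76], "jaw": 1},
    {"offset": [-0.56, 0.88, 0], "rot": [0, 0, 0], "jaw": 1},
    {"offset": [-0.56, 0.88, 0], "rot": [0, 0, 0], "jaw": 1},
    {"offset": [-0.56, 0.88, 0], "rot": [0, 0, 0], "jaw": 1},
    {"offset": [-0.56, 0.88, 0], "rot": [0, 0, 0], "jaw": 1},
    {"offset": [-0.56, 0.88, 0], "rot": [0, 0, 0], "jaw": 1},
    {"offset": [-0.56, 0.88, 0], "rot": [0, 0, 0], "jaw": 1},
    {"offset": [-0.56, 0.88, 0], "rot": [0, 0, 0], "jaw": 1},
    {"offset": [-0.56, 0.88, 0], "rot": [0, 0, 0], "jaw": 1},
    {"offset": [-0.56, 0.88, 0], "rot": [0, 0, 0], "jaw": 1},
    {"offset": [-0.56, 0.88, 0], "rot": [0, 0, 0], "jaw": 1},
    {"offset": [0, 0, 0], "rot": [0, 0, 0], "jaw": 1},
    {"offset": [0, 0, 0], "rot": [0, 0, 0], "jaw": 1},
  ],
)

```text
time: 28.55
ee_pos: [0.6623, -0.0534, 0.182]
tcp_rot: [3.137, -0.005, -2.993]
force: [0.0, 0.0, -0.2]
finger_gap: 0.0936
gripper_force: 0.0
```

```bash
python3 plan.py .6653 -.0529 .087 3.14159 0 3.2882
python3 - <<'E'
from m import *
im,W,d=get('top');Z=np.nan_to_num(W[...,2],nan=-9)
m=(Z>.017)&(Z<.055)&(W[...,1]<-.27)&(W[...,1]>-.445)&(W[...,0]<.57)&(W[...,0]>.34)
im2=im.copy();save('tote2.png',im[170:340,300:512],3)
m&=cv2.morphologyEx(m.astype(np.uint8),cv2.MORPH_OPEN,np.ones((3,3)))>0
m&=(im[...,0].astype(int)-im[...,2]<40);print(m.sum(),rect(W[m]),np.median(W[m],0))
E
```

```text
rot(tot,units) [ 0.04 -0.04  0.01]  then offset(tot,units) [-0.1   0.    3.17]
[ 0.6623 -0.0534  0.182 ] [ 3.1365 -0.0052 -2.9932] [ 0.   0.  -0.2] 0.0936 [ 0.22  0.53 -0.26  1.52  0.14  1.12  1.65] 28.6
526 (array([ 533.9, -338.5]), array([54. , 68.6]), 87.98) [ 0.5329541  -0.33764815  0.02841617]
```

View pics/tote2.png

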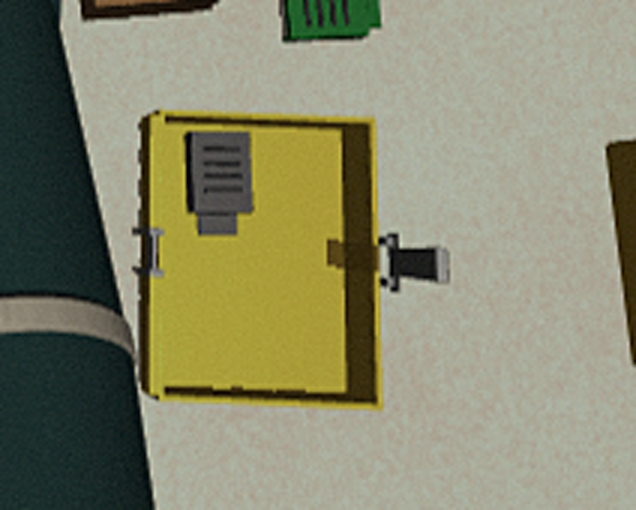

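Cover 0 lies flat on the tote floor (crop ~220,175), clear of the bar's plane (y~260). Now for cover 2.

send_rows(
  steps=[
    {"offset": [-0.1, 0, 0.5], "rot": [0.03, -0.04, 0], "jaw": 1},
    {"offset": [0, 0, 0.6], "rot": [0, 0, 0], "jaw": 1},
    {"offset": [0, 0, 0.6], "rot": [0, 0, 0], "jaw": 1},
    {"offset": [0, 0, 0.6], "rot": [0, 0, 0], "jaw": 1},
    {"offset": [0, 0, 0.6], "rot": [0, 0, 0], "jaw": 1},
    {"offset": [0, 0, 0.25], "rot": [0, 0, 0], "jaw": 1},
    {"offset": [0, 0, 0], "rot": [0, 0, 0], "jaw": -1},
    {"offset": [0, 0, 0], "rot": [0, 0, 0], "jaw": -1},
    {"offset": [0, 0, 0], "rot": [0, 0, 0], "jaw": -1},
    {"offset": [0, 0, 0], "rot": [0, 0, 0], "jaw": -1},
    {"offset": [0, 0, 0], "rot": [0, 0, 0], "jaw": -1},
    {"offset": [0, 0, 0], "rot": [0, 0, 0], "jaw": -1},
    {"offset": [0, 0, 0], "rot": [0, 0, 0], "jaw": -1},
    {"offset": [0, 0, 0], "rot": [0, 0, 0], "jaw": -1},
  ],
)

```text
time: 30.0
ee_pos: [0.6655, -0.0533, 0.0876]
tcp_rot: [3.141, 0.001, -2.994]
force: [-1.2, -0.1, 4.4]
finger_gap: 0.0537
gripper_force: 30.0
```

send_rows(
  steps=[
    {"offset": [0, 0, -0.3], "rot": [0, 0, 0], "jaw": -1},
    {"offset": [0, 0, -0.4], "rot": [0, 0, 0], "jaw": -1},
    {"offset": [0, 0, -0.5], "rot": [0, 0, 0], "jaw": -1},
    {"offset": [0, 0, -0.7], "rot": [0, 0, 0], "jaw": -1},
    {"offset": [0, 0, -0.8], "rot": [0, 0, 0], "jaw": -1},
    {"offset": [0, 0, -0.8], "rot": [0, 0, 0], "jaw": -1},
    {"offset": [0, 0, -0.8], "rot": [0, 0, 0], "jaw": -1},
    {"offset": [0, 0, 0], "rot": [0, 0, 0], "jaw": -1},
    {"offset": [0, 0, 0], "rot": [0, 0, 1], "jaw": -1},
    {"offset": [0, 0, 0], "rot": [0, 0, 1], "jaw": -1},
    {"offset": [0, 0, 0], "rot": [0, 0, 1], "jaw": -1},
    {"offset": [0, 0, 0], "rot": [0, 0, 1], "jaw": -1},
    {"offset": [0, 0, 0], "rot": [0, 0, 1], "jaw": -1},
    {"offset": [0, 0, 0], "rot": [0, 0, 1], "jaw": -1},
    {"offset": [0, 0, 0], "rot": [0, 0, 1], "jaw": -1},
    {"offset": [0, 0, 0], "rot": [0, 0, 1], "jaw": -1},
    {"offset": [0, 0, 0], "rot": [0, 0, 1], "jaw": -1},
    {"offset": [0, 0, 0], "rot": [0, 0, 1], "jaw": -1},
    {"offset": [0, 0, 0], "rot": [0, 0, 1], "jaw": -1},
    {"offset": [0, 0, 0], "rot": [0, 0, 1], "jaw": -1},
  ],
)

```text
time: 32.0
ee_pos: [0.6651, -0.0533, 0.2165]
tcp_rot: [3.141, -0.001, 1.608]
force: [-0.9, -0.0, -0.9]
finger_gap: 0.0538
gripper_force: 30.0
```

```bash
python3 plan.py .3836 -.3329 .21 3.14159 0 -0.07
```

```text
rot(tot,units) [-1.000e-02 -1.000e-02  1.201e+01]  then offset(tot,units) [-8.71  9.95  0.22]
[ 0.6651 -0.0533  0.2165] [ 3.1412e+00 -1.2000e-03  1.6076e+00] [-0.9 -0.  -0.9] 0.0538 [-0.02  0.48  0.07  1.49 -0.04  1.17  0.1 ] 32.0
```

send_rows(
  steps=[
    {"offset": [0, 0, 0], "rot": [0, 0, 1], "jaw": -1},
    {"offset": [0, 0, 0], "rot": [0, 0, 1], "jaw": -1},
    {"offset": [0, 0, 0], "rot": [0, 0, 1], "jaw": -1},
    {"offset": [0, 0, 0], "rot": [0, 0, 1], "jaw": -1},
    {"offset": [0, 0, 0], "rot": [0, 0, 1], "jaw": -1},
    {"offset": [0, 0, 0], "rot": [0, 0, 1], "jaw": -1},
    {"offset": [0, 0, 0], "rot": [0, 0, 1], "jaw": -1},
    {"offset": [0, 0, 0], "rot": [0, 0, 1], "jaw": -1},
    {"offset": [0, 0, 0], "rot": [0, 0, 1], "jaw": -1},
    {"offset": [0, 0, 0], "rot": [0, 0, 1], "jaw": -1},
    {"offset": [0, 0, 0], "rot": [0, 0, 1], "jaw": -1},
    {"offset": [0, 0, 0], "rot": [0, 0, 1], "jaw": -1},
    {"offset": [0, 0, 0], "rot": [0, 0, 0], "jaw": -1},
    {"offset": [0, 0, 0], "rot": [0, 0, 0], "jaw": -1},
  ],
)

```text
time: 33.4
ee_pos: [0.6652, -0.0532, 0.2164]
tcp_rot: [-3.14, -0.0, -0.058]
force: [0.4, 0.2, 0.1]
finger_gap: 0.0538
gripper_force: 30.0
```

```bash
python3 plan.py .3836 -.3329 .21 3.14159 0 -0.07
```

```text
rot(tot,units) [-0.01 -0.    0.09]  then offset(tot,units) [-8.71  9.96  0.21]
[ 0.6652 -0.0532  0.2164] [-3.1405e+00 -3.0000e-04 -5.7600e-02] [0.4 0.2 0.1] 0.0538 [-0.25  0.51  0.42  1.5  -0.22  1.18 -1.43] 33.4
```

send_rows(
  steps=[
    {"offset": [-0.8, 0.6, 0], "rot": [0, 0, 0.09], "jaw": -1},
    {"offset": [-0.8, 0.7, 0], "rot": [0, 0, 0], "jaw": -1},
    {"offset": [-0.8, 0.7, 0], "rot": [0, 0, 0], "jaw": -1},
    {"offset": [-0.8, 0.8, 0], "rot": [0, 0, 0], "jaw": -1},
    {"offset": [-0.8, 0.8, 0], "rot": [0, 0, 0], "jaw": -1},
    {"offset": [-0.8, 0.8, 0], "rot": [0, 0, 0], "jaw": -1},
    {"offset": [-0.8, 0.8, 0], "rot": [0, 0, 0], "jaw": -1},
    {"offset": [-0.8, 0.8, 0], "rot": [0, 0, 0], "jaw": -1},
    {"offset": [-0.8, 0.8, 0], "rot": [0, 0, 0], "jaw": -1},
    {"offset": [-0.8, 0.8, 0], "rot": [0, 0, 0], "jaw": -1},
    {"offset": [-0.7, 0.8, 0], "rot": [0, 0, 0], "jaw": -1},
    {"offset": [0, 0.8, 0], "rot": [0, 0, 0], "jaw": -1},
    {"offset": [0, 0.76, 0], "rot": [0, 0, 0], "jaw": -1},
    {"offset": [0, 0, 0], "rot": [0, 0, 0], "jaw": -1},
    {"offset": [0, 0, 0], "rot": [0, 0, 0], "jaw": -1},
  ],
)

```text
time: 34.9
ee_pos: [0.3827, -0.3322, 0.2159]
tcp_rot: [-3.141, -0.0, -0.073]
force: [0.1, 0.3, -0.2]
finger_gap: 0.0534
gripper_force: 30.0
```

```bash
python3 plan.py .3836 -.3329 .0165 3.14159 0 -0.07
```

```text
rot(tot,units) [-0.01 -0.   -0.02]  then offset(tot,units) [0.03 0.02 6.65]
[ 0.3827 -0.3322  0.2159] [-3.1405e+00 -1.0000e-04 -7.2900e-02] [ 0.1  0.3 -0.2] 0.0534 [ 0.12  0.22  0.62  1.91 -0.15  1.06 -0.85] 34.9
```

send_rows(
  steps=[
    {"offset": [0.03, 0.02, 0.5], "rot": [0, 0, 0], "jaw": -1},
    {"offset": [0, 0, 0.8], "rot": [0, 0, 0], "jaw": -1},
    {"offset": [0, 0, 0.8], "rot": [0, 0, 0], "jaw": -1},
    {"offset": [0, 0, 0.8], "rot": [0, 0, 0], "jaw": -1},
    {"offset": [0, 0, 0.8], "rot": [0, 0, 0], "jaw": -1},
    {"offset": [0, 0, 0.8], "rot": [0, 0, 0], "jaw": -1},
    {"offset": [0, 0, 0.8], "rot": [0, 0, 0], "jaw": -1},
    {"offset": [0, 0, 0.6], "rot": [0, 0, 0], "jaw": -1},
    {"offset": [0, 0, 0.5], "rot": [0, 0, 0], "jaw": -1},
    {"offset": [0, 0, 0], "rot": [0, 0, 0], "jaw": -1},
    {"offset": [0, 0, 0], "rot": [0, 0, 0], "jaw": -1},
  ],
)

```text
time: 36.0
ee_pos: [0.3841, -0.3325, 0.0243]
tcp_rot: [-3.14, -0.001, -0.074]
force: [-0.5, -0.5, 0.4]
finger_gap: 0.0537
gripper_force: 30.0
```

send_rows(
  steps=[
    {"offset": [0, 0, 0.15], "rot": [0, 0, 0], "jaw": -1},
    {"offset": [0, 0, 0.1], "rot": [0, 0, 0], "jaw": -1},
    {"offset": [0, 0, 0], "rot": [0, 0, 0], "jaw": -1},
    {"offset": [0, 0, 0], "rot": [0, 0, 0], "jaw": 0.3},
    {"offset": [0, 0, 0], "rot": [0, 0, 0], "jaw": 0.4},
    {"offset": [0, 0, 0], "rot": [0, 0, 0], "jaw": 0.4},
    {"offset": [0, 0, -0.5], "rot": [0, 0, 0], "jaw": 0.4},
    {"offset": [0, 0, -1], "rot": [0, 0, 0], "jaw": 0.4},
    {"offset": [0, 0, -1], "rot": [0, 0, 0], "jaw": 0.4},
    {"offset": [0, 0, -1], "rot": [0, 0, 0], "jaw": 1},
    {"offset": [0, 0, -1], "rot": [0, 0, 0], "jaw": 1},
    {"offset": [0, 0, -1], "rot": [0, 0, 0], "jaw": 1},
    {"offset": [0, 0, -1], "rot": [0, 0, 0], "jaw": 1},
    {"offset": [0, 0, -1], "rot": [0, 0, 0], "jaw": 1},
    {"offset": [0, 0, -1], "rot": [0, 0, 0], "jaw": 1},
    {"offset": [0, 0, -1], "rot": [0, 0, 0], "jaw": 1},
    {"offset": [0, 0, 0], "rot": [0, 0, 0], "jaw": 1},
  ],
)

```text
time: 37.7
ee_pos: [0.3842, -0.3341, 0.3058]
tcp_rot: [3.141, -0.006, -0.076]
force: [-0.1, -0.4, 0.4]
finger_gap: 0.0942
gripper_force: 0.0
```

```bash
python3 toolmat.py
python3 - <<'E'
from m import *
im,W,d=get('scene');P=W[130:220,60:85].reshape(-1,3);q=P[(P[:,2]>.08)&(P[:,2]<.3)&(P[:,0]<.6)&(P[:,0]>.4)&(P[:,1]<-.38)]
k=np.polyfit(q[:,2]-.076,q[:,1],1);print('bar: y=%.4f + %.4f*(z-.076)'%(k[1],k[0]),'x',np.percentile(q[:,0],[5,50,95]).round(4),'zmax',q[:,2].max())
save('s4.png',im[90:290,30:250],3)
s=robot.get_state();print(s["ee_pos"])
E
```

```text
tool 641 (array([381.3, 334.8]), array([184. ,  32.6]), 13.47) z pct [0.0081 0.0225 0.0253 0.0287]
handle (array([356.5, 325.4]), array([131.6,  28.1]), 14.56)
mat (array([431.9, 374.6]), array([266.3, 159.2]), 8.03)
bar: y=-0.4660 + 0.2600*(z-.076) x [0.4489 0.4629 0.4671] zmax 0.2749777269967649
[ 0.3834788  -0.33307804  0.30229605]
```

View pics/s4.png

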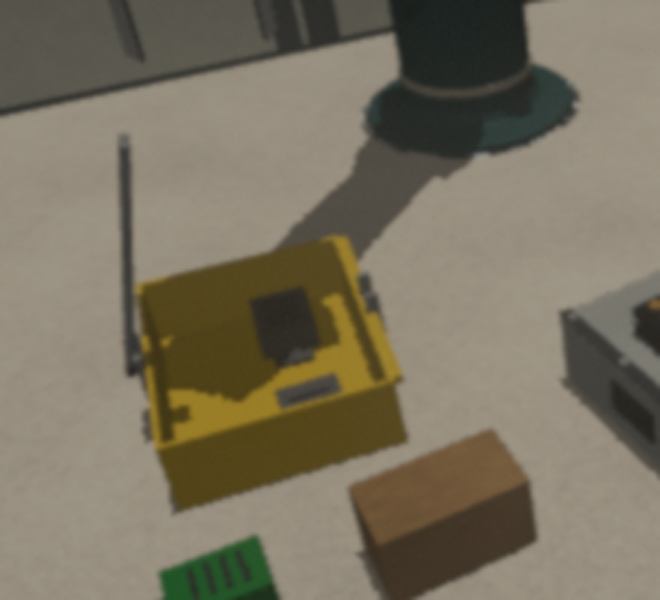

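Both covers lie flat in the tote: cover 2 at (285,325), cover 0 at (308,390) in the crop. The bar is still open at ~1.32 rad. The tool has been knocked partly off its mat, so I'll mend that after the bar.

send_rows(
  steps=[
    {"offset": [0, 0, 0], "rot": [0, 0, -1], "jaw": 1},
    {"offset": [0, 0, 0], "rot": [0, 0, -1], "jaw": 1},
    {"offset": [0, 0, 0], "rot": [0, 0, -1], "jaw": 1},
    {"offset": [0, 0, 0], "rot": [0, 0, -1], "jaw": 1},
    {"offset": [0, 0, 0], "rot": [0, 0, -1], "jaw": 1},
    {"offset": [0, 0, 0], "rot": [0, 0, -1], "jaw": 1},
    {"offset": [0, 0, 0], "rot": [0, 0, -1], "jaw": 1},
    {"offset": [0, 0, 0], "rot": [0, 0, -1], "jaw": 1},
    {"offset": [0, 0, 0], "rot": [0, 0, -1], "jaw": 1},
    {"offset": [0, 0, 0], "rot": [0, 0, -1], "jaw": 1},
    {"offset": [0, 0, 0], "rot": [0, 0, -1], "jaw": 1},
    {"offset": [0, 0, 0], "rot": [0, 0, -0.3], "jaw": 1},
    {"offset": [0, 0, 0], "rot": [0, 0, 0], "jaw": 1},
  ],
)

```text
time: 39.1
ee_pos: [0.3831, -0.3328, 0.3007]
tcp_rot: [-3.141, -0.002, 1.503]
force: [-0.3, -0.9, -0.3]
finger_gap: 0.0941
gripper_force: 0.0
```

```bash
python3 plan.py .4527 -.4261 .305 3.14159 0 1.501
```

```text
rot(tot,units) [-0.01 -0.01  0.02]  then offset(tot,units) [-2.94  2.53 -0.14]
[ 0.3831 -0.3328  0.3007] [-3.1406e+00 -1.6000e-03  1.5032e+00] [-0.3 -0.9 -0.3] 0.0941 [ 0.2   0.13  0.5   1.79 -0.07  1.24  0.66] 39.1
```

send_rows(
  steps=[
    {"offset": [0, 0, -0.3], "rot": [0, 0, 0], "jaw": 1},
    {"offset": [-0.7, 0.6, 0], "rot": [0, 0, 0], "jaw": 1},
    {"offset": [-0.7, 0.6, 0], "rot": [0, 0, 0], "jaw": 1},
    {"offset": [-0.7, 0.6, 0], "rot": [0, 0, 0], "jaw": 1},
    {"offset": [-0.7, 0.6, 0], "rot": [0, 0, 0], "jaw": 1},
    {"offset": [-0.14, 0.13, 0], "rot": [0, 0, 0], "jaw": 1},
    {"offset": [0, 0, 0], "rot": [0, 0, 0], "jaw": 1},
    {"offset": [0, 0, 0], "rot": [0, 0, 0], "jaw": 1},
  ],
)

```text
time: 39.9
ee_pos: [0.453, -0.4256, 0.3106]
tcp_rot: [3.141, -0.001, 1.502]
force: [0.7, 0.3, 0.6]
finger_gap: 0.0941
gripper_force: 0.0
```

```bash
python3 plan.py .4527 -.4261 .207 3.14159 0 1.501
```

```text
rot(tot,units) [ 0.   -0.01  0.01]  then offset(tot,units) [-0.02 -0.01  3.45]
[ 0.453  -0.4256  0.3106] [ 3.1413e+00 -1.3000e-03  1.5023e+00] [0.7 0.3 0.6] 0.0941 [ 0.32  0.37  0.53  1.5  -0.19  1.32  0.79] 39.9
```

send_rows(
  steps=[
    {"offset": [0, 0, 0.7], "rot": [0, 0, 0], "jaw": 1},
    {"offset": [0, 0, 0.7], "rot": [0, 0, 0], "jaw": 1},
    {"offset": [0, 0, 0.7], "rot": [0, 0, 0], "jaw": 1},
    {"offset": [0, 0, 0.7], "rot": [0, 0, 0], "jaw": 1},
    {"offset": [0, 0, 0.65], "rot": [0, 0, 0], "jaw": 1},
    {"offset": [0, 0, 0], "rot": [0, 0, 0], "jaw": 1},
    {"offset": [0, 0, 0], "rot": [0, 0, 0], "jaw": -1},
    {"offset": [0, 0, 0], "rot": [0, 0, 0], "jaw": -1},
    {"offset": [0, 0, 0], "rot": [0, 0, 0], "jaw": -1},
    {"offset": [0, 0, 0], "rot": [0, 0, 0], "jaw": -1},
    {"offset": [0, 0, 0], "rot": [0, 0, 0], "jaw": -1},
    {"offset": [0, 0, 0], "rot": [0, 0, 0], "jaw": -1},
    {"offset": [0, 0, 0], "rot": [0, 0, 0], "jaw": -1},
    {"offset": [0, 0, 0], "rot": [0, 0, 0], "jaw": -1},
    {"offset": [0, 0, 0], "rot": [0, 0, 0], "jaw": -1},
    {"offset": [0, 0, 0], "rot": [0, 0, 0], "jaw": -1},
    {"offset": [0, 0, 0], "rot": [0, 0, 0], "jaw": -1},
    {"offset": [0, 0, 0], "rot": [0, 0, 0], "jaw": -1},
    {"offset": [0, 0, 0], "rot": [0, 0, 0], "jaw": -1},
    {"offset": [0, 0, 0], "rot": [0, 0, 0], "jaw": -1},
  ],
)

```text
time: 41.9
ee_pos: [0.4544, -0.426, 0.2069]
tcp_rot: [3.14, -0.001, 1.504]
force: [7.3, -1.1, -2.8]
finger_gap: 0.0242
gripper_force: 30.0
```

Run:
```python
from plan import *
s=robot.get_state();g=np.array(s["ee_pos"]);print(g,s["finger_gap"],s["gripper_force"],s["force"],s["tcp_rot"])
H=np.array([.450,-.465,.076]);u=np.array([.0698,.9976,0]);gp=g-[0,0,.019]*np.array([1,1,-1])
a=np.arctan2(gp[2]-H[2],(gp-H)@u);r=np.hypot(gp[2]-H[2],(gp-H)@u);print('angle',a,'r',r)
p=[r*np.cos(a),r*np.sin(a)]
for t in np.linspace(a,0,13)[1:]:
    q=[r*np.cos(t),r*np.sin(t)];print(round(t,2),'tool x (=+y tote)',round((q[0]-p[0])/30,3),'z',round(-(q[1]-p[1])/30,3),);p=q
Rc=R.from_euler('xyz',s["tcp_rot"]);print('toolx',Rc.apply([1,0,0]))
```

```text
[ 0.45437295 -0.42598077  0.20686734] 0.02417510713818261 30.01548707485199 [ 7.26247431 -1.13732681 -2.76238785] [ 3.14012333e+00 -5.58008643e-04  1.50357778e+00]
angle 1.3147708048787612 r 0.1549169937665781
1.21 tool x (=+y tote) 0.001 z 0.0
1.1 tool x (=+y tote) 0.001 z 0.0
0.99 tool x (=+y tote) 0.0 z 0.0
0.88 tool x (=+y tote) 0.0 z 0.0
0.77 tool x (=+y tote) 0.0 z 0.0
0.66 tool x (=+y tote) 0.0 z 0.0
0.55 tool x (=+y tote) 0.0 z 0.0
0.44 tool x (=+y tote) 0.0 z 0.0
0.33 tool x (=+y tote) 0.0 z 0.001
0.22 tool x (=+y tote) 0.0 z 0.001
0.11 tool x (=+y tote) 0.0 z 0.001
0.0 tool x (=+y tote) 0.0 z 0.001
toolx [6.71679268e-02 9.97741529e-01 5.58008614e-04]
```

send_rows(
  steps=[
    {"offset": [0.27, 0.04, 0.08], "rot": [0, 0, 0], "jaw": -1},
    {"offset": [0.27, 0, 0.09], "rot": [0, 0, 0], "jaw": -1},
    {"offset": [0.26, 0, 0.11], "rot": [0, 0, 0], "jaw": -1},
    {"offset": [0.26, 0, 0.12], "rot": [0, 0, 0], "jaw": -1},
    {"offset": [0.25, 0, 0.14], "rot": [0, 0, 0], "jaw": -1},
    {"offset": [0.24, 0, 0.15], "rot": [0, 0, 0], "jaw": -1},
    {"offset": [0.23, 0, 0.16], "rot": [0, 0, 0], "jaw": -1},
    {"offset": [0.22, 0, 0.18], "rot": [0, 0, 0], "jaw": -1},
    {"offset": [0.21, 0, 0.19], "rot": [0, 0, 0], "jaw": -1},
    {"offset": [0.2, 0, 0.2], "rot": [0, 0, 0], "jaw": -1},
    {"offset": [0.19, 0, 0.21], "rot": [0, 0, 0], "jaw": -1},
    {"offset": [0.18, 0, 0.22], "rot": [0, 0, 0], "jaw": -1},
    {"offset": [0, 0, 0], "rot": [0, 0, 0], "jaw": -1},
  ],
)

```text
time: 43.2
ee_pos: [0.4605, -0.341, 0.1509]
tcp_rot: [-3.141, -0.003, 1.504]
force: [-2.3, 7.6, 5.7]
finger_gap: 0.0237
gripper_force: 30.0
```

```bash
cat > bar.py <<'E'
from plan import *
s=robot.get_state();g=np.array(s["ee_pos"]);print(g.round(4),s["finger_gap"],np.round(s["force"],1))
H=np.array([.450,-.465,.076]);u=np.array([.0698,.9976,0]);gp=g+[0,0,.019]
c=(gp-H)@u;z=gp[2]-H[2];a=np.arctan2(z,c);print('angle',a,'r',np.hypot(z,c),'lateral',(gp-H)@[.9976,-.0698,0])
p=[c,z]
for t in np.linspace(a,0,9)[1:]:
    q=[.155*np.cos(t),.155*np.sin(t)];print(round(t,2),'x',round((q[0]-p[0])/.03,3),'z',round(-(q[1]-p[1])/.03,3));p=q
E
python3 bar.py
```

```text
[ 0.4605 -0.341   0.1509] 0.023671974593341454 [-2.3  7.6  5.7]
angle 0.646627364836284 r 0.1559146955525837 lateral 0.0017875529305510299
0.57 x 0.214 z 0.361
0.48 x 0.209 z 0.361
0.4 x 0.18 z 0.377
0.32 x 0.149 z 0.39
0.24 x 0.117 z 0.401
0.16 x 0.084 z 0.409
0.08 x 0.05 z 0.414
0.0 x 0.017 z 0.417
```

send_rows(
  steps=[
    {"offset": [0.12, 0, 0.18], "rot": [0, 0, 0], "jaw": -1},
    {"offset": [0.11, 0, 0.18], "rot": [0, 0, 0], "jaw": -1},
    {"offset": [0.11, 0, 0.18], "rot": [0, 0, 0], "jaw": -1},
    {"offset": [0.1, 0, 0.18], "rot": [0, 0, 0], "jaw": -1},
    {"offset": [0.09, 0, 0.19], "rot": [0, 0, 0], "jaw": -1},
    {"offset": [0.09, 0, 0.19], "rot": [0, 0, 0], "jaw": -1},
    {"offset": [0.08, 0, 0.19], "rot": [0, 0, 0], "jaw": -1},
    {"offset": [0.07, 0, 0.2], "rot": [0, 0, 0], "jaw": -1},
    {"offset": [0.06, 0, 0.2], "rot": [0, 0, 0], "jaw": -1},
    {"offset": [0.06, 0, 0.2], "rot": [0, 0, 0], "jaw": -1},
    {"offset": [0.04, 0, 0.2], "rot": [0, 0, 0], "jaw": -1},
    {"offset": [0.04, 0, 0.2], "rot": [0, 0, 0], "jaw": -1},
    {"offset": [0, 0, 0], "rot": [0, 0, 0], "jaw": -1},
  ],
)

```text
time: 44.5
ee_pos: [0.4625, -0.3113, 0.0819]
tcp_rot: [-3.14, -0.004, 1.505]
force: [0.4, 12.0, 1.9]
finger_gap: 0.0236
gripper_force: 30.0
```

```bash
python3 bar.py
```

```text
[ 0.4625 -0.3113  0.0819] 0.02355014075218728 [ 0.4 12.   1.9]
angle 0.1597915939060255 r 0.15621647503149816 lateral 0.00170144880141225
0.14 x -0.025 z 0.108
0.12 x 0.013 z 0.102
0.1 x 0.011 z 0.103
0.08 x 0.009 z 0.103
0.06 x 0.007 z 0.103
0.04 x 0.005 z 0.103
0.02 x 0.003 z 0.103
0.0 x 0.001 z 0.103
```

send_rows(
  steps=[
    {"offset": [-0.02, 0, 0.15], "rot": [0, 0, 0], "jaw": -1},
    {"offset": [0, 0, 0.15], "rot": [0, 0, 0], "jaw": -1},
    {"offset": [0, 0, 0.15], "rot": [0, 0, 0], "jaw": -1},
    {"offset": [0, 0, 0.15], "rot": [0, 0, 0], "jaw": -1},
    {"offset": [0, 0, 0.12], "rot": [0, 0, 0], "jaw": -1},
    {"offset": [0, 0, 0], "rot": [0, 0, 0], "jaw": -1},
  ],
)

```text
time: 45.1
ee_pos: [0.4625, -0.3108, 0.0602]
tcp_rot: [-3.14, -0.006, 1.505]
force: [1.3, 16.6, 1.0]
finger_gap: 0.0234
gripper_force: 30.0
```

```bash
python3 bar.py|head -2
```

```text
[ 0.4625 -0.3108  0.0602] 0.023424660411517684 [ 1.3 16.6  1. ]
angle 0.02053858499978205 r 0.15471032550665337 lateral 0.0016980033088439316
```

send_rows(
  steps=[
    {"offset": [-0.03, 0, 0.08], "rot": [0, 0, 0], "jaw": -1},
    {"offset": [-0.02, 0, 0.08], "rot": [0, 0, 0], "jaw": -1},
    {"offset": [0, 0, 0], "rot": [0, 0, 0], "jaw": -1},
    {"offset": [0, 0, 0], "rot": [0, 0, 0], "jaw": -1},
  ],
)

```text
time: 45.5
ee_pos: [0.4624, -0.3115, 0.0554]
tcp_rot: [-3.139, -0.007, 1.506]
force: [0.5, 21.1, 0.6]
finger_gap: 0.0236
gripper_force: 30.0
```

send_rows(
  steps=[
    {"offset": [0.06, 0, 0], "rot": [0, 0, 0], "jaw": -1},
    {"offset": [0.06, 0, 0.05], "rot": [0, 0, 0], "jaw": -1},
    {"offset": [0, 0, 0], "rot": [0, 0, 0], "jaw": -1},
    {"offset": [0, 0, 0], "rot": [0, 0, 0], "jaw": -1},
  ],
)

```text
time: 45.9
ee_pos: [0.4625, -0.3114, 0.0546]
tcp_rot: [-3.141, -0.002, 1.504]
force: [0.9, 6.4, -0.9]
finger_gap: 0.0237
gripper_force: 30.0
```

```bash
cat > barz.py <<'E'
from m import *
def barz(im,W):
    H=np.array([.450,-.465]);d=W[...,:2]-H;c=d@[.0698,.9976];l=d@[.9976,-.0698]
    for t in np.arange(.02,.22,.02):
        q=W[...,2][(abs(c-t)<.008)&(abs(l)<.012)&(W[...,2]>.06)&(W[...,2]<.11)]
        if len(q)>3:print(round(t,2),len(q),np.median(q).round(4),end=' | ')
    print()
if __name__=='__main__':
    for n in('top','scene'):
        im,W,_=get(n);barz(im,W)
    save('s5.png',im[130:270,60:200],4)
E
python3 barz.py;python3 bar.py|head -2
```

```text
0.16 19 0.0973 | 0.18 56 0.0994 | 0.2 70 0.099 | 
0.02 44 0.0816 | 0.04 36 0.0843 | 0.06 41 0.0857 | 0.08 38 0.0882 | 0.1 38 0.0905 | 0.12 36 0.0928 | 0.14 30 0.0941 | 0.16 7 0.0968 | 0.18 25 0.098 | 0.2 35 0.098 | 
[ 0.4625 -0.3114  0.0546] 0.023436588074914572 [1.  5.3 0. ]
angle -0.015278799242367861 r 0.1541522110661198 lateral 0.0017603096329619305
```

View pics/s5.png

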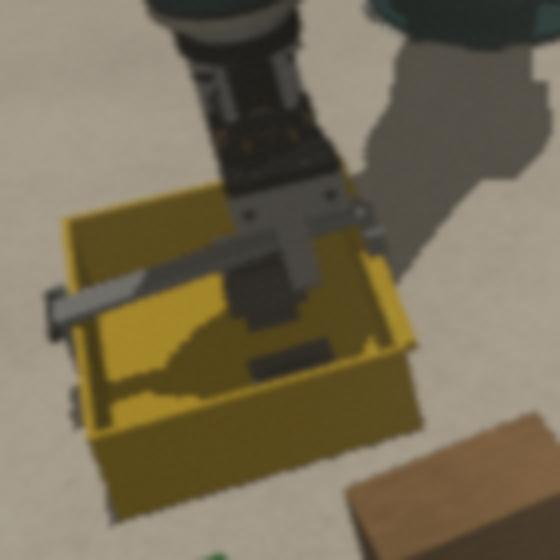

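The bar's top slopes from 82 mm to 98 mm, so it stopped at about 0.09 rad and slid up in the pads. I'll release it and press from above with the closed fingertips.

send_rows(
  steps=[
    {"offset": [0, 0, 0], "rot": [0, 0, 0], "jaw": -0.2},
    {"offset": [0, 0, 0], "rot": [0, 0, 0], "jaw": 0},
    {"offset": [0, 0, 0], "rot": [0, 0, 0], "jaw": 0},
    {"offset": [0, 0, -0.6], "rot": [0, 0, 0], "jaw": 0},
    {"offset": [0, 0, -0.8], "rot": [0, 0, 0], "jaw": 0},
    {"offset": [0, 0, -0.8], "rot": [0, 0, 0], "jaw": -1},
    {"offset": [0, 0, 0], "rot": [0, 0, 0], "jaw": -1},
    {"offset": [0, 0, 0], "rot": [0, 0, 0], "jaw": -1},
    {"offset": [0, 0, 0], "rot": [0, 0, 0], "jaw": -1},
    {"offset": [0, 0, 0], "rot": [0, 0, 0], "jaw": -1},
    {"offset": [0, 0, 0], "rot": [0, 0, 0], "jaw": -1},
  ],
)

```text
time: 47.1
ee_pos: [0.4622, -0.3122, 0.1203]
tcp_rot: [-3.141, -0.001, 1.503]
force: [0.5, 0.1, -0.8]
finger_gap: 0.0028
gripper_force: 0.0
```

```bash
python3 barz.py;python3 bar.py|head -2
python3 - <<'E'
from m import *
a=np.load('top0.npz');W=a['W'];H=np.array([.450,-.465]);d=W[...,:2]-H;c=d@[.0698,.9976];l=d@[.9976,-.0698]
m=(W[...,2]>.076)&(W[...,2]<.1)&(c>.17)&(c<.23)&(abs(l)<.04);print('lugs0',np.c_[c[m],l[m],W[...,2][m]].round(3)[::2].tolist())
im,W,_=get('scene');d=W[...,:2]-H;c=d@[.0698,.9976];l=d@[.9976,-.0698]
m=(W[...,2]>.079)&(W[...,2]<.12)&(abs(l)<.03)
for t in(.05,.09,.12,.15,.18):
    k=m&(abs(c-t)<.012);print('bar lat',t,np.percentile(l[k],[3,50,97]).round(4))
E
```

```text
0.16 43 0.0973 | 0.18 56 0.0994 | 0.2 73 0.0993 | 
0.02 44 0.0815 | 0.04 47 0.0832 | 0.06 41 0.0862 | 0.08 36 0.0885 | 0.1 40 0.0904 | 0.12 39 0.0925 | 0.14 37 0.0946 | 0.16 36 0.0971 | 0.18 33 0.0989 | 0.2 36 0.0983 | 
[ 0.4623 -0.3122  0.1205] 0.0006003090538497086 [0.2 0.2 0. ]
angle 0.392911600819439 r 0.16589785069900234 lateral 0.001611594052303643
lugs0 [[0.209, 0.021, 0.078], [0.206, 0.021, 0.087], [0.201, 0.021, 0.087], [0.209, 0.019, 0.087], [0.204, 0.019, 0.088], [0.199, 0.019, 0.088], [0.208, 0.016, 0.085], [0.204, 0.016, 0.089], [0.198, 0.016, 0.085], [0.209, -0.014, 0.087], [0.204, -0.014, 0.09], [0.199, -0.014, 0.087], [0.209, -0.017, 0.089], [0.205, -0.017, 0.092], [0.198, -0.016, 0.086], [0.209, -0.019, 0.089], [0.204, -0.019, 0.091], [0.199, -0.019, 0.089]]
bar lat 0.05 [-0.0096  0.0048  0.013 ]
bar lat 0.09 [-0.0091  0.005   0.0126]
bar lat 0.12 [-0.0091  0.0069  0.0139]
bar lat 0.15 [-0.0101  0.0068  0.0135]
bar lat 0.18 [-0.0092  0.006   0.0132]
```

send_rows(
  steps=[
    {"offset": [0.3, 0, 0], "rot": [0, 0, 0], "jaw": -1},
    {"offset": [0, 0, 0.4], "rot": [0, 0, 0], "jaw": -1},
    {"offset": [0, 0, 0.3], "rot": [0, 0, 0], "jaw": -1},
    {"offset": [0, 0, 0.15], "rot": [0, 0, 0], "jaw": -1},
    {"offset": [0, 0, 0.1], "rot": [0, 0, 0], "jaw": -1},
    {"offset": [0, 0, 0], "rot": [0, 0, 0], "jaw": -1},
  ],
)

```text
time: 47.85
ee_pos: [0.4628, -0.3033, 0.0919]
tcp_rot: [-3.141, -0.001, 1.503]
force: [-0.9, 0.4, -0.3]
finger_gap: 0.0003
gripper_force: 0.0
```

send_rows(
  steps=[
    {"offset": [0, 0, 0.12], "rot": [0, 0, 0], "jaw": -1},
    {"offset": [0, 0, 0.12], "rot": [0, 0, 0], "jaw": -1},
    {"offset": [0, 0, 0.12], "rot": [0, 0, 0], "jaw": -1},
    {"offset": [0, 0, 0], "rot": [0, 0, 0], "jaw": -1},
    {"offset": [0, 0, 0], "rot": [0, 0, 0], "jaw": -1},
  ],
)

```text
time: 48.35
ee_pos: [0.463, -0.3033, 0.0815]
tcp_rot: [3.141, -0.001, 1.503]
force: [-0.5, -0.1, -0.4]
finger_gap: 0.0004
gripper_force: 0.0
```

```bash
python3 barz.py
```

```text
0.18 57 0.08 | 0.2 53 0.0799 | 
0.02 42 0.0791 | 0.04 41 0.0797 | 0.06 42 0.0791 | 0.08 40 0.0801 | 0.1 41 0.0798 | 0.12 38 0.0795 | 0.14 38 0.0797 | 0.16 42 0.0815 | 0.18 36 0.08 | 0.2 28 0.0802 |
```

send_rows(
  steps=[
    {"offset": [0, 0, 0.06], "rot": [0, 0, 0], "jaw": -1},
    {"offset": [0, 0, 0.05], "rot": [0, 0, 0], "jaw": -1},
    {"offset": [0, 0, 0], "rot": [0, 0, 0], "jaw": -1},
    {"offset": [0, 0, 0], "rot": [0, 0, 0], "jaw": -1},
  ],
)

```text
time: 48.85
ee_pos: [0.4634, -0.3035, 0.0797]
tcp_rot: [3.14, -0.001, 1.503]
force: [-8.2, 5.7, 29.4]
finger_gap: 0.0001
gripper_force: 15.0
```

The bar is hard down: 29 N against its stop, top at 80 mm along its whole length. I lift off and re-measure the tool.

send_rows(
  steps=[
    {"offset": [0, 0, -0.6], "rot": [0, 0, 0], "jaw": -1},
    {"offset": [0, 0, -1], "rot": [0, 0, 0], "jaw": -1},
    {"offset": [0, 0, -1], "rot": [0, 0, 0], "jaw": -1},
    {"offset": [0, 0, -1], "rot": [0, 0, 0], "jaw": 1},
    {"offset": [0, 0, -1], "rot": [0, 0, 0], "jaw": 1},
    {"offset": [0, 0, -0.5], "rot": [0, 0, 0], "jaw": 1},
    {"offset": [0, 0, 0], "rot": [0, 0, 0], "jaw": 1},
  ],
)

```text
time: 49.55
ee_pos: [0.4638, -0.3039, 0.2332]
tcp_rot: [3.138, -0.0, 1.503]
force: [-0.7, 0.4, -0.3]
finger_gap: 0.029
gripper_force: 0.0
```

```bash
sed -i 's/W\[...,0\]>.25)/W[...,0]>.18)/;s/W\[...,1\]>.26)/W[...,1]>.2)/' toolmat.py; python3 toolmat.py; python3 barz.py
python3 - <<'E'
from m import *
im,W,d=get('top');save('t5.png',im[200:384,40:200],3.2)
E
```

```text
tool 674 (array([403.6, 337.3]), array([229.2,  27.1]), 13.57) z pct [0.0081 0.0215 0.025  0.0286]
handle (array([356.8, 325.9]), array([130.9,  27. ]), 13.71)
mat (array([432.1, 374.8]), array([266.6, 159.5]), 7.94)
0.1 20 0.0796 | 0.12 59 0.0791 | 0.14 58 0.0793 | 0.16 54 0.0798 | 0.18 55 0.0792 | 0.2 50 0.0781 | 
0.02 44 0.0793 | 0.04 39 0.0797 | 0.06 38 0.0797 | 0.08 39 0.0793 | 0.1 35 0.0795 | 0.12 39 0.0793 | 0.14 38 0.0794 | 0.16 35 0.079 | 0.18 36 0.0796 | 0.2 22 0.0786 |
```

View pics/t5.png

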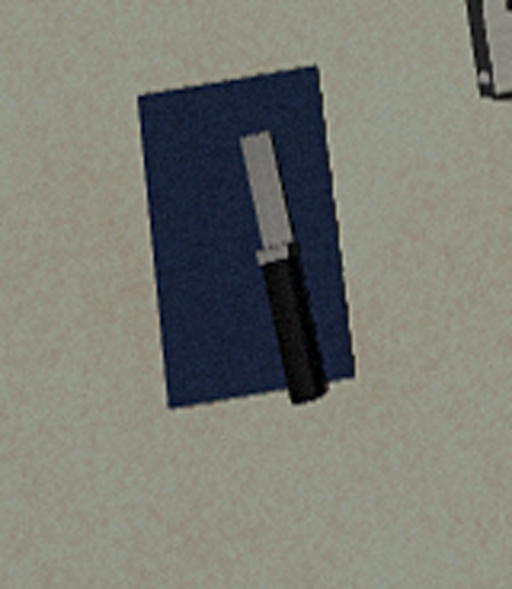

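The crop shows the tool's handle end about 12 mm past the mat's edge (310,390). I'll regrasp it and centre it.

send_rows(
  steps=[
    {"offset": [0, 0, 0], "rot": [0, 0, 1], "jaw": 1},
    {"offset": [0, 0, 0], "rot": [0, 0, 1], "jaw": 1},
    {"offset": [0, 0, 0], "rot": [0, 0, 1], "jaw": 1},
    {"offset": [0, 0, 0], "rot": [0, 0, 1], "jaw": 1},
    {"offset": [0, 0, 0], "rot": [0, 0, 1], "jaw": 1},
    {"offset": [0, 0, 0], "rot": [0, 0, 1], "jaw": 1},
    {"offset": [0, 0, 0], "rot": [0, 0, 1], "jaw": 1},
    {"offset": [0, 0, 0], "rot": [0, 0, 1], "jaw": 1},
    {"offset": [0, 0, 0], "rot": [0, 0, 1], "jaw": 1},
    {"offset": [0, 0, 0], "rot": [0, 0, 0.07], "jaw": 1},
    {"offset": [0, 0, 0], "rot": [0, 0, 0], "jaw": 1},
  ],
)

```text
time: 50.85
ee_pos: [0.4629, -0.3032, 0.2306]
tcp_rot: [-3.14, 0.0, 0.24]
force: [0.2, -0.7, 0.5]
finger_gap: 0.0944
gripper_force: 0.0
```

```bash
python3 plan.py .3714 .3294 .15 3.14159 0 .237
```

```text
rot(tot,units) [-0.01  0.    0.02]  then offset(tot,units) [  1.99 -21.21   2.69]
[ 0.4629 -0.3032  0.2306] [-3.1404e+00  4.0000e-04  2.4040e-01] [ 0.2 -0.7  0.5] 0.0944 [-0.07  0.33  0.73  1.78 -0.24  1.12 -0.59] 50.9
```

send_rows(
  steps=[
    {"offset": [0, -0.5, 0], "rot": [0, 0, 0], "jaw": 1},
    {"offset": [0.1, -1, 0], "rot": [0, 0, 0], "jaw": 1},
    {"offset": [0.1, -1, 0], "rot": [0, 0, 0], "jaw": 1},
    {"offset": [0.1, -1, 0], "rot": [0, 0, 0], "jaw": 1},
    {"offset": [0.1, -1, 0], "rot": [0, 0, 0], "jaw": 1},
    {"offset": [0.1, -1, 0], "rot": [0, 0, 0], "jaw": 1},
    {"offset": [0.1, -1, 0], "rot": [0, 0, 0], "jaw": 1},
    {"offset": [0.1, -1, 0], "rot": [0, 0, 0], "jaw": 1},
    {"offset": [0.1, -1, 0], "rot": [0, 0, 0], "jaw": 1},
    {"offset": [0.1, -1, 0], "rot": [0, 0, 0], "jaw": 1},
    {"offset": [0.1, -1, 0], "rot": [0, 0, 0], "jaw": 1},
    {"offset": [0.1, -1, 0], "rot": [0, 0, 0], "jaw": 1},
    {"offset": [0.1, -1, 0], "rot": [0, 0, 0], "jaw": 1},
    {"offset": [0.1, -1, 0], "rot": [0, 0, 0], "jaw": 1},
    {"offset": [0.1, -1, 0], "rot": [0, 0, 0], "jaw": 1},
    {"offset": [0.1, -1, 0], "rot": [0, 0, 0], "jaw": 1},
    {"offset": [0.1, -1, 0], "rot": [0, 0, 0], "jaw": 1},
    {"offset": [0.1, -1, 0], "rot": [0, 0, 0], "jaw": 1},
    {"offset": [0.1, -1, 0], "rot": [0, 0, 0], "jaw": 1},
    {"offset": [0, 0, 0], "rot": [0, 0, 0], "jaw": 1},
  ],
)

```text
time: 52.85
ee_pos: [0.3845, 0.2519, 0.2315]
tcp_rot: [-3.141, -0.0, 0.245]
force: [0.4, -0.6, 0.2]
finger_gap: 0.094
gripper_force: 0.0
```

```bash
python3 plan.py .3714 .3294 .09 3.14159 0 .237
```

```text
rot(tot,units) [-0.01 -0.    0.06]  then offset(tot,units) [ 0.18 -2.61  4.72]
[0.3845 0.2519 0.2315] [-3.1406e+00 -5.0000e-04  2.4480e-01] [ 0.4 -0.6  0.2] 0.094 [-0.88  0.09  0.25  1.98 -0.02  1.07 -1.95] 52.9
```

send_rows(
  steps=[
    {"offset": [0.06, -0.7, 0], "rot": [0, 0, 0.06], "jaw": 1},
    {"offset": [0.06, -0.7, 0], "rot": [0, 0, 0], "jaw": 1},
    {"offset": [0.06, -0.7, 0], "rot": [0, 0, 0], "jaw": 1},
    {"offset": [0, -0.51, 0], "rot": [0, 0, 0], "jaw": 1},
    {"offset": [0, 0, 0.8], "rot": [0, 0, 0], "jaw": 1},
    {"offset": [0, 0, 0.8], "rot": [0, 0, 0], "jaw": 1},
    {"offset": [0, 0, 0.8], "rot": [0, 0, 0], "jaw": 1},
    {"offset": [0, 0, 0.8], "rot": [0, 0, 0], "jaw": 1},
    {"offset": [0, 0, 0.8], "rot": [0, 0, 0], "jaw": 1},
    {"offset": [0, 0, 0.7], "rot": [0, 0, 0], "jaw": 1},
    {"offset": [0, 0, 0], "rot": [0, 0, 0], "jaw": 1},
    {"offset": [0, 0, 0], "rot": [0, 0, 0], "jaw": 1},
  ],
)

```text
time: 54.05
ee_pos: [0.3731, 0.3261, 0.0913]
tcp_rot: [-3.141, -0.0, 0.229]
force: [-1.1, 0.1, 0.8]
finger_gap: 0.0942
gripper_force: 0.0
```

```bash
python3 plan.py .3714 .3294 .0075 3.14159 0 .237; python3 -c "
from m import *
im,W,d=get('scene');o=W[:,:,2]
m=(o>.017)&(o<.032)&(W[...,0]>.2)&(W[...,0]<.5)&(W[...,1]>.25)&(W[...,1]<.45);print(rect(W[m]))"
```

```text
rot(tot,units) [-0.   -0.   -0.06]  then offset(tot,units) [-0.03 -0.12  2.79]
[0.3731 0.3261 0.0913] [-3.141e+00 -4.000e-04  2.289e-01] [-1.1  0.1  0.8] 0.0942 [-0.93  0.34  0.18  2.04 -0.09  0.77 -2.04] 54.0
(array([359. , 326.4]), array([131.7,  31. ]), 15.45)
```

Tool still where measured. Descend and grip.

send_rows(
  steps=[
    {"offset": [-0.03, -0.12, 0.5], "rot": [0, 0, -0.06], "jaw": 1},
    {"offset": [0, 0, 0.6], "rot": [0, 0, 0], "jaw": 1},
    {"offset": [0, 0, 0.6], "rot": [0, 0, 0], "jaw": 1},
    {"offset": [0, 0, 0.6], "rot": [0, 0, 0], "jaw": 1},
    {"offset": [0, 0, 0.46], "rot": [0, 0, 0], "jaw": 1},
    {"offset": [0, 0, 0], "rot": [0, 0, 0], "jaw": 1},
    {"offset": [0, 0, 0], "rot": [0, 0, 0], "jaw": -1},
    {"offset": [0, 0, 0], "rot": [0, 0, 0], "jaw": -1},
    {"offset": [0, 0, 0], "rot": [0, 0, 0], "jaw": -1},
    {"offset": [0, 0, 0], "rot": [0, 0, 0], "jaw": -1},
    {"offset": [0, 0, 0], "rot": [0, 0, 0], "jaw": -1},
    {"offset": [0, 0, 0], "rot": [0, 0, 0], "jaw": -1},
    {"offset": [0, 0, 0], "rot": [0, 0, 0], "jaw": -1},
    {"offset": [0, 0, 0], "rot": [0, 0, 0], "jaw": -1},
    {"offset": [0, 0, 0], "rot": [0, 0, 0], "jaw": -1},
    {"offset": [0, 0, 0], "rot": [0, 0, 0], "jaw": -1},
    {"offset": [0, 0, 0], "rot": [0, 0, 0], "jaw": -1},
    {"offset": [0, 0, 0], "rot": [0, 0, 0], "jaw": -1},
    {"offset": [0, 0, 0], "rot": [0, 0, 0], "jaw": -1},
  ],
)

```text
time: 56.0
ee_pos: [0.3712, 0.3298, 0.0081]
tcp_rot: [-3.141, -0.001, 0.237]
force: [0.3, 0.1, -1.0]
finger_gap: 0.0262
gripper_force: 30.0
```

send_rows(
  steps=[
    {"offset": [0, 0, -0.4], "rot": [0, 0, 0], "jaw": -1},
    {"offset": [0, 0, -0.4], "rot": [0, 0, 0], "jaw": -1},
    {"offset": [0, 0, 0], "rot": [0, 0, 0.34], "jaw": -1},
    {"offset": [0, 0, 0], "rot": [0, 0, 0.34], "jaw": -1},
    {"offset": [0, 0, 0], "rot": [0, 0, 0], "jaw": -1},
  ],
)

```text
time: 56.5
ee_pos: [0.3714, 0.33, 0.0331]
tcp_rot: [-3.14, -0.001, 0.141]
force: [-0.4, 0.2, -2.0]
finger_gap: 0.0256
gripper_force: 30.0
```

```bash
python3 plan.py .3974 .3698 .0078 3.14159 0 .143
```

```text
rot(tot,units) [-0.01 -0.01 -0.02]  then offset(tot,units) [ 1.05 -1.19  0.84]
[0.3714 0.33   0.0331] [-3.140e+00 -1.400e-03  1.408e-01] [-0.4  0.2 -2. ] 0.0256 [-0.94  0.45  0.18  2.06 -0.13  0.64 -2.1 ] 56.5
```

send_rows(
  steps=[
    {"offset": [0.35, -0.4, 0], "rot": [0, 0, 0], "jaw": -1},
    {"offset": [0.35, -0.4, 0], "rot": [0, 0, 0], "jaw": -1},
    {"offset": [0.35, -0.39, 0], "rot": [0, 0, 0], "jaw": -1},
    {"offset": [0, 0, 0.3], "rot": [0, 0, 0], "jaw": -1},
    {"offset": [0, 0, 0.3], "rot": [0, 0, 0], "jaw": -1},
    {"offset": [0, 0, 0.2], "rot": [0, 0, 0], "jaw": -1},
    {"offset": [0, 0, 0], "rot": [0, 0, 0], "jaw": -1},
    {"offset": [0, 0, 0], "rot": [0, 0, 0], "jaw": -1},
  ],
)

```text
time: 57.3
ee_pos: [0.397, 0.369, 0.0078]
tcp_rot: [-3.141, 0.0, 0.142]
force: [0.6, 0.3, -1.5]
finger_gap: 0.0258
gripper_force: 30.0
```

send_rows(
  steps=[
    {"offset": [0, 0, 0.03], "rot": [0, 0, 0], "jaw": -1},
    {"offset": [0, 0, 0], "rot": [0, 0, 0], "jaw": -1},
    {"offset": [0, 0, 0], "rot": [0, 0, 0], "jaw": -0.2},
    {"offset": [0, 0, 0], "rot": [0, 0, 0], "jaw": 0.4},
    {"offset": [0, 0, 0], "rot": [0, 0, 0], "jaw": 1},
    {"offset": [0, 0, 0], "rot": [0, 0, 0], "jaw": 1},
    {"offset": [0, 0, 0], "rot": [0, 0, 0], "jaw": 1},
    {"offset": [0, 0, -0.6], "rot": [0, 0, 0], "jaw": 1},
    {"offset": [0, 0, -1], "rot": [0, 0, 0], "jaw": 1},
    {"offset": [0, 0, -1], "rot": [0, 0, 0], "jaw": 1},
    {"offset": [0, 0, -1], "rot": [0, 0, 0], "jaw": 1},
    {"offset": [0, 0, -1], "rot": [0, 0, 0], "jaw": 1},
    {"offset": [0, 0, -1], "rot": [0, 0, 0], "jaw": 1},
    {"offset": [0, 0, -1], "rot": [0, 0, 0], "jaw": 1},
    {"offset": [0, 1, 0], "rot": [0, 0, 0], "jaw": 1},
    {"offset": [0, 1, 0], "rot": [0, 0, 0], "jaw": 1},
    {"offset": [0, 1, 0], "rot": [0, 0, 0], "jaw": 1},
    {"offset": [0, 1, 0], "rot": [0, 0, 0], "jaw": 1},
    {"offset": [0, 0, 0], "rot": [0, 0, 0], "jaw": 1},
  ],
)

```text
time: 59.2
ee_pos: [0.4149, 0.2471, 0.2054]
tcp_rot: [-3.141, -0.001, 0.137]
force: [0.4, 0.4, 0.9]
finger_gap: 0.094
gripper_force: 0.0
```

```bash
python3 toolmat.py; python3 barz.py; python3 caps.py; python3 -c "
from h import *
im,W,d=get('scene');save('s6.png',im,1.5)"
```

```text
tool 191 (array([430.6, 372. ]), array([223.4,  26.9]), 9.84) z pct [0.0073 0.0083 0.0104 0.0286]
handle (array([385.1, 361.3]), array([126.4,  17.7]), 9.24)
mat (array([431.7, 374.9]), array([266.3, 158.7]), 7.99)
0.02 58 0.0792 | 0.04 56 0.0794 | 0.06 58 0.0791 | 0.08 57 0.0794 | 0.1 57 0.0798 | 0.12 61 0.0798 | 0.14 56 0.079 | 0.16 56 0.0791 | 0.18 56 0.0793 | 0.2 50 0.0783 | 
0.02 44 0.0789 | 0.04 42 0.0796 | 0.06 43 0.0794 | 0.08 40 0.0796 | 0.1 34 0.0797 | 0.12 36 0.0792 | 0.14 34 0.0794 | 0.16 37 0.079 | 0.18 32 0.0794 | 0.2 23 0.0789 | 
0 [(-70, 74.9), (-52, 74.9), (-43, 74.2), (-30, 96.6), (-15, 102.8), (0, 103.4), (15, 102.8), (30, 102.4)]
1 [(-70, 74.4), (-52, 75.2), (-43, 74.4), (-30, 96.4), (-15, 104.0), (0, 102.9), (15, 102.7), (30, 102.7)]
2 [(-70, 74.8), (-52, 74.7), (-43, 73.8), (-30, 96.0), (-15, 103.5), (0, 103.2), (15, 102.8), (30, 102.6)]
[0.414  0.2514 0.2051] [0.3 0.7 0.4] [ 0.04  0.18 -0.01] 59.4
```

View pics/s6.png

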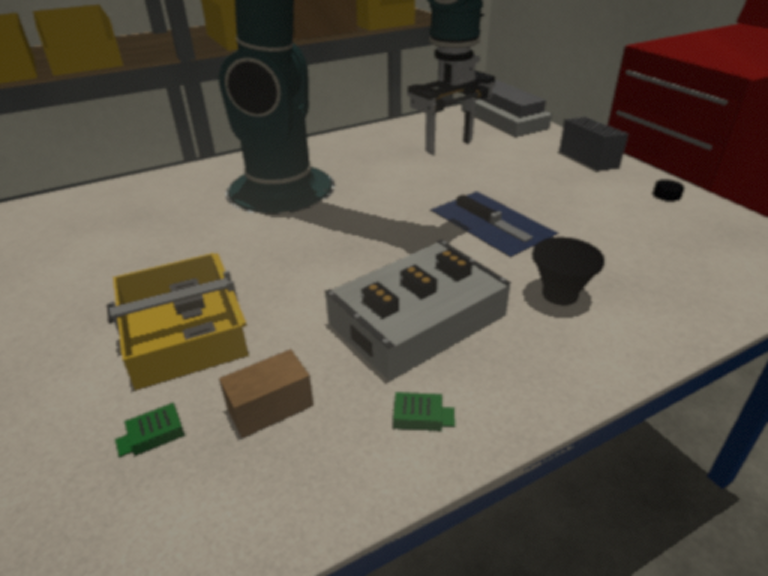

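The final view shows all blocks bare and both covers in the tote at (188,297) and (200,328). The bar is level in its catch at (170,297), and the tool lies flat and centred on the mat at (490,215). The carton and cone are where they were.

```bash
python3 -c "
from cell import ticket
print(ticket.sign_off())"
```

```text
the job is handed in; nothing more can be done
None
```

I handed the job in at about 59 s of the 208 s allowed: both covers present (bays 0 and 2; bay 1 was bare) are in the yellow tote, the bar is down in its catch, and the pry tool lies flat on its mat, which I re-centred after it was knocked partly off.

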